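# Fit a cleaver's ferrule, handle and end cap onto its tang

### The job

Put the handle on the cleaver held in the vise: slide the plain brass ferrule (not the wide one) onto the round tang first, up to the shoulder, then the long wooden handle, then press the stepped brass end cap on, flat face to the wood, until it bottoms on the wood with no gap and the whole stack sits tight against the shoulder. Feel for the stops and push gently: the blade is held only between wooden jaw liners, and the stack must never bear on it hard enough to shift it (about 3 kg). Leave the other things on the bench where they lie.

Things in the scene. Friction and masses are not known exactly. Their poses are not given: they have to be found in the camera images.
- vise: blue steel bench vise bolted to the bench, jaws 100 mm wide with wooden liners, top at 135 mm. Origin on the bench under the middle of the jaws. It clamps an upright cleaver blade in its plane x = 0; the level tang points along -y. The jaws stay at y above -0.052, the blade's heel reaches to y = -0.088. The screw handle lies on the -x side. It does not move
- shoulder (a point): the forged shoulder (21 mm disc, bare steel) at the blade's heel where the tang begins, on the tang's axis, 135 mm above the bench; axes as the vise's: the tang runs from here along -y for 154 mm. The blade (5 mm thick, dark steel) lies beyond it at +y and stands 28 mm above and 64 mm below the axis
- tang_tip (a point): free end of the tang, on its axis, 154 mm from the shoulder. The tang is a smooth 10 mm round bar with a blunt point: 4.4 mm diameter at the tip, 7.6 mm at 4 mm from it, 10 mm at 12 mm; then it narrows gently to a shallow waist, 8.3 mm at 23 mm from the tip, and is 10 mm again from 26 mm to the shoulder
- blade: the clamped cleaver blade with its shoulder and tang (one fixed piece); origin at the shoulder, axes as the vise's. Held only between wooden liners, so it must not be pushed hard
- ferrule: plain octagonal brass ferrule, a tube 24 mm long, 28 mm across flats, with a 12 mm through bore along its y axis; about 110 g. Origin at the centre of the bore, 14 mm above the bench as it lies; either end may go first. Seated, its centre is 12 mm from the shoulder
- handle: octagonal dark wooden handle, hand-cut, so 100 to 103 mm long (not told which), 28 mm across flats, 12 mm through bore along its y axis; about 60 g. Origin on the bore's axis 50 mm from the +y end, 14 mm above the bench as it lies. As it lies its +y end points towards the vise and goes first; seated, its origin is then 74 mm from the shoulder
- handle_butt (a point): centre of the handle's -y end face, where the cap's flat face comes to lie; axes as the handle's
- cap: octagonal brass end cap 20 mm long, 12 mm through bore along y; about 100 g. The first 16 mm from the flat face (at y = +10 mm) are 30 mm across flats, the last 4 mm (to y = -10 mm) step down to 25 mm. Origin at the centre of the bore, 15 mm above the bench as it lies. Seated, its centre is 134 to 137 mm from the shoulder, depending on the handle's length; the tang's point then shows 7 to 10 mm
- cap_face (a point): centre of the cap's flat face, which meets the wood. 13 mm behind it in the bore four stiff spring teeth leave a 7.2 mm opening and grip the tang. Pushing on, resistance rises to 11 to 18 N on the point (cap centre 147 to 140 mm from the shoulder), drops to a steady drag of 4 to 9 N and rises steeply when the wood stops it; the teeth then hold it there
- wide_ferrule: bystander: wider, shorter octagonal brass ferrule, 38 mm across and 16 mm long with a 20 mm bore, for another knife; origin at its centre
- short_handle: bystander: small octagonal wooden handle, 72 mm long, 22 mm across, 8 mm bore; origin at its centre
- wax_jar: bystander: amber jar of wax, 64 mm wide, 60 mm tall; origin under its centre
- mallet: bystander: wooden mallet lying on the bench, head 55 mm thick and 90 mm long at its origin, shaft 190 mm along its -x axis
- brush: bystander: brush lying on the bench, along its x axis
Mind the look-alikes: they are no part of the job. What is shaped like the cap but white is not meant.

How it is judged (in metres and radians):
On the way, in this order (a step that is already met when the one before it is completed fails the run):
1. the ferrule is on the tang, no more than 6 mm short of the shoulder (y of ferrule in the frame of shoulder between -0.018 and -0.009 m and x of ferrule in the frame of shoulder between -0.0025 and 0.0025 m and z of ferrule in the frame of shoulder between -0.0025 and 0.0025 m and angle between the y axis of ferrule and the y axis of shoulder, either way round below 0.12 rad), for 0.2 s.
2. the handle is on the tang behind the ferrule, no more than 6 mm short of its seat (all of step 1 and y of handle in the frame of shoulder between -0.08 and -0.071 m and x of handle in the frame of shoulder between -0.0025 and 0.0025 m and z of handle in the frame of shoulder between -0.0025 and 0.0025 m and angle between the y axis of handle and the y axis of shoulder, either way round below 0.12 rad), for 0.2 s.
3. the end cap is pressed home against the wood behind the handle (y of ferrule in the frame of shoulder between -0.015 and -0.009 m and x of ferrule in the frame of shoulder between -0.0025 and 0.0025 m and z of ferrule in the frame of shoulder between -0.0025 and 0.0025 m and angle between the y axis of each of ferrule, handle, cap and the y axis of shoulder, either way round below 0.12 rad and y of handle in the frame of shoulder between -0.077 and -0.071 m and x of handle in the frame of shoulder between -0.0025 and 0.0025 m and z of handle in the frame of shoulder between -0.0025 and 0.0025 m and y of cap in the frame of shoulder between -0.1385 and -0.131 m and x of cap in the frame of shoulder between -0.0025 and 0.0025 m and z of cap in the frame of shoulder between -0.0025 and 0.0025 m and y of cap_face in the frame of shoulder above -0.131 m and y of cap_face in the frame of handle_butt between -0.0015 and 0.003 m), for 0.2 s.
At the end, for the whole second after the job is handed in: From the shoulder out: ferrule and handle on the tang within 2 mm of their tight seats (centre 12 mm, origin 74 mm from the shoulder), the cap pressed on, flat face within 1.5 mm of the wood, each within 2.5 mm of the axis and 0.12 rad of its direction; all at rest and let go (y of ferrule in the frame of shoulder between -0.014 and -0.009 m and x of ferrule in the frame of shoulder between -0.0025 and 0.0025 m and z of ferrule in the frame of shoulder between -0.0025 and 0.0025 m and angle between the y axis of each of ferrule, handle, cap and the y axis of shoulder, either way round below 0.12 rad and y of handle in the frame of shoulder between -0.076 and -0.071 m and x of handle in the frame of shoulder between -0.0025 and 0.0025 m and z of handle in the frame of shoulder between -0.0025 and 0.0025 m and y of cap in the frame of shoulder between -0.1385 and -0.131 m and x of cap in the frame of shoulder between -0.0025 and 0.0025 m and z of cap in the frame of shoulder between -0.0025 and 0.0025 m and y of cap_face in the frame of shoulder above -0.131 m and y of cap_face in the frame of handle_butt between -0.0015 and 0.003 m and linear speed of each of ferrule, handle, cap below 0.01 m/s and angular speed of each of ferrule, handle, cap below 0.15 rad/s); the robot touches nothing.
It fails at once if the blade is pushed through the ferrule, the handle or a finger with more than 30 N, which would shift it in the wooden jaw liners (contact force between any of ferrule, handle, the fingers and blade above 30 N).
It fails at once if another thing on the bench (wide ferrule, short handle, jar, mallet or brush) is moved by more than 25 mm (distance of any of wide_ferrule, short_handle, wax_jar, mallet, brush from where it was at the start of the episode above 0.025 m).
It also fails if it takes over 72 s, if anything falls off the work surface, if the arm or the gripper's body presses on something with over 40 N, if the wrist force passes 120 N, or if a joint passes its speed limit or range.

### The arm

A 6-joint arm with a two-finger parallel gripper is mounted at the origin on the work surface. World frame = base frame: x ahead of the robot, y to its left, z up, the work surface at z = 0. Lengths are in mm, angles in rad, forces in N, time in s.
With the tool pointing down it reaches from about 275 to 750 mm from the base axis. Payload 10.2 kg.
Tool frame: the origin (TCP) lies midway between the tips of the shut fingers; the grasp point (between the pads) lies 19 mm behind it; z points along the fingers, y is the line along which they close (so a half turn about z gives the same grasp; the last joint's range is limited). The gripper opens to 85 mm and grips with 20 to 120 N. Pads are 22 mm wide; open, the fingers measure 114 mm over their backs; the gripper's body (76 mm by 85 mm) begins 54 mm behind the grasp point. The pads swing forward as they close: fully open they stand 13 mm farther back than shut.
Start: joints at [-1.327, 0.313, 1.498, -0, 1.331, -0.223], TCP at [236.255, -468.844, 231.294] pointing down, gripper open.
Joint ranges: [-2.94, 2.94], [-0.97, 2.17], [0.19, 2.56], [-1.23, 4.37], [0.02, 3.11], [-2.88, 2.88]. Speed limits (rad/s): [2.39, 2.39, 3.01, 3.14, 3.14, 3.14].

### API

Orientations are given as a unit quaternion [w, x, y, z].
In Python, from rig import sense, capture, finish_job, find_in, place_of gives the robot as it stands. The module is installed in compiled form; this text tells all that it offers.
- The arm moves only by the shell command python3 -m jog 'ROWS' [FORCE]. ROWS is JSON, a list of rows, each an object of numbers: "tx", "ty", "tz": the shift along the tool's x, y, z in mm; "ax", "ay", "az": the turn, a rotation vector about the tool's x, y, z in rad; "jaw": the closure, from -1 (fully open) to 1 (shut), so that 0 is half open. In form: [{"tx": .., "ty": .., "tz": .., "ax": .., "ay": .., "az": .., "jaw": ..}, ...]. A call has 1 to 5 rows; each row shifts and turns the commanded pose from where the row before left it, along the tool's axes as they then stand; what a row does not reach is not made up. A row lasts 1/8 s, in which the tool goes at most 62.5 mm and 10.7 degrees, less where a joint would pass 70% of its speed; a pose out of reach is approached as far as the arm can. A call with a gripper value outside its range is refused whole. The fingers move at their own pace and stop on an object; FORCE is the grip in N (left out, the last holds). Time passes only in rows, so rows that do not move let the fingers close. It gives the time, the measured TCP pose, the force, the opening and the grip force at its end, in the units of the state.
- sense(): the state, without advancing time (a new reading comes with each control period).
- capture(name): name is "scene" or "side" or "wrist"; returns a dict with "color" (400x640x3 uint8, red, green, blue), "depth" (400x640 float32, mm along the optical axis (not along the pixel's ray), 0 where there is no reading), "fx", "fy", "cx", "cy" (pixels), "camera_from_world" (4x4, takes a point from world to camera coordinates); the wrist camera has in their place "mount" (4x4, takes a point from camera to tool coordinates, whose origin is the TCP and whose axes are the flange's). Camera axes: x right, y up, looking along -z (the intrinsics and any distortion apply to the point x, -y, -z); pixel columns grow to the right and rows downward; lengths in mm; the calibration is good to about 2 mm. A picture is of the moment at which its call begins: read the wrist's pose just before it.
- finish_job(): hands the job in; it is judged then, once.
Trained networks look in the newest picture that a camera, given by its name, has taken for a name from the list of things; names that differ only in an ending like _2 or _b are one class to them, and where a whole thing is asked for, a point or a joint stands for the part that bears it (a point fixed in the world has none). Each returns a list of dicts, best first, with "conf" (0 to 1); they miss things now and then, are a little off and sometimes report something else, mostly with a low value. They report only what shows in the picture. A call takes as long as a camera call. They do not tell look-alikes from the thing itself.
- find_in(query, camera): "centre" ([column, row] in pixels, amid what is visible of it).
- place_of(query, camera): "centre" ([column, row] in pixels: a listed point, or the origin of a listed thing).
The state is a dict: "time_s": time; "joints": joint angles; "dq": joint speeds; "tau": joint torques, N m; "eef_pos": TCP position; "ee_rot": TCP orientation; "force": force on the tool from outside, world axes, zero at the start; "wrist_torque": the same for the moment, N m; "grip_width": opening from 0.0 (shut) to 1.0 (fully open); "grip_force": force on a finger pad.
Only numpy, scipy, OpenCV 4.12 (cv2) and the standard library are available. Lean on these libraries where they do the work, as an engineer would, in place of code of your own. Each camera call takes 0.05 s, during which the arm holds its last target. There are 200 camera calls.

## Working session

There is one attempt and no reset: what is moved stays moved. The work goes in short steps, Python scripts to look and compute and a shell command to move; the robot and the scene stay as the last step left them, time stands still between calls to the robot, and variables do not carry over. Pictures are saved under pics/ and viewed, at most 10 in all, crops included, and the job is handed in when it is done.

```bash
mkdir -p pics
cat > h.py <<'E'
import numpy as np, cv2
from rig import sense, capture, finish_job, find_in, place_of
from scipy.spatial.transform import Rotation as R
def tool():
    s=sense(); q=s["ee_rot"]; T=np.eye(4)
    T[:3,:3]=R.from_quat([q[1],q[2],q[3],q[0]]).as_matrix(); T[:3,3]=s["eef_pos"]; return T
def shot(n):
    T=tool(); c=capture(n)
    c["W"]=T@np.array(c["mount"]) if "mount" in c else np.linalg.inv(np.array(c["camera_from_world"]))
    return c
def pt(c,u,v,d):
    p=np.array([(u-c["cx"])/c["fx"]*d,-(v-c["cy"])/c["fy"]*d,-d,1]); return (c["W"]@p)[:3]
def ptz(c,u,v,z):
    o=c["W"][:3,3]; r=pt(c,u,v,1)-o; return o+r*(z-o[2])/r[2]
def cloud(c):
    v,u=np.mgrid[0:400,0:640]; d=c["depth"]
    p=np.stack([(u-c["cx"])/c["fx"]*d,-(v-c["cy"])/c["fy"]*d,-d],-1)
    return p@c["W"][:3,:3].T+c["W"][:3,3]
def save(c,n): cv2.imwrite("pics/"+n,c["color"][:,:,::-1])
E
python3 - <<'E'
from h import *
print({k:v for k,v in sense().items()})
np.set_printoptions(precision=1,suppress=True)
ims=[]
for n in ["scene","side"]:
    c=shot(n); ims.append(c["color"])
    print(n,[k for k in c if k not in("color","depth")],c["W"].tolist(),c["fx"],c["cx"],c["cy"])
    for q in ["vise","shoulder","tang_tip","ferrule","handle","handle_butt","cap","cap_face","wide_ferrule","short_handle","mallet","wax_jar","brush"]:
        print(q,[(round(r["conf"],2),[int(x) for x in r["centre"]],ptz(c,*r["centre"],dict(shoulder=135,tang_tip=135).get(q,14))) for r in place_of(q,n)[:3]])
    save(c,n+"0.png")
E
```

```text
{'time_s': 0.0, 'joints': array([-1.32738372e+00,  3.13396902e-01,  1.49848055e+00,  1.70210843e-05,
        1.33100877e+00, -2.23390395e-01]), 'dq': array([ 3.22826882e-05,  2.08972400e-03,  5.40922881e-04,  2.39862960e-04,
        8.84008114e-04, -1.68401138e-03]), 'tau': array([ 5.30848902e-04, -4.12263572e+01, -2.59740901e+01, -2.17448055e-04,
        4.09340937e-03, -2.90463606e-05]), 'eef_pos': array([ 236.19689703, -468.55746444,  230.7458894 ]), 'ee_rot': array([-6.46836715e-04,  9.72885563e-01,  2.31286104e-01,  1.79038069e-06]), 'force': array([-0.68504586, -0.59674315, -0.37015082]), 'wrist_torque': array([0.08142652, 0.05629892, 0.00063566]), 'grip_force': 0.0, 'grip_width': 0.9987537485482908}
scene ['fx', 'fy', 'cx', 'cy', 'camera_from_world', 'W'] [[0.8675805419235796, -0.2894346426557022, 0.4043903941816054, 1137.7283688826647], [0.49686780299185734, 0.5382757688616805, -0.6807213695826004, -1005.4692841542977], [-0.02064920399514147, 0.7915091814294593, 0.6108083382594204, 926.1626950185939], [0.0, 0.0, 0.0, 1.0]] 490.98979760565635 323.3175305895328 202.094296240737
[... 1798 characters left out ...]
, 141], array([545.5, 466. ,  14. ]))]
handle [(0.64, [317, 246], array([ 583.3, -137.2,   14. ]))]
handle_butt [(0.57, [317, 260], array([ 573.9, -186.1,   14. ]))]
cap [(0.8, [263, 325], array([ 440. , -353.6,   14. ])), (0.6, [281, 302], array([ 479.2, -301.3,   14. ]))]
cap_face [(0.49, [263, 322], array([ 439.6, -345.1,   14. ])), (0.42, [289, 302], array([ 495.6, -302. ,   14. ]))]
wide_ferrule [(0.63, [259, 237], array([442.1, -80.9,  14. ]))]
short_handle []
mallet [(0.86, [333, 383], array([ 551.3, -493. ,   14. ]))]
wax_jar [(0.94, [363, 195], array([752.9,  70.9,  14. ]))]
brush [(0.97, [259, 216], array([445.5,  11.8,  14. ])), (0.15, [259, 323], array([ 432.7, -346.4,   14. ]))]
```

Run:
```python
from h import *
a=cv2.imread("pics/scene0.png"); b=cv2.imread("pics/side0.png")
A=cv2.resize(a[180:340,180:440],(780,480),interpolation=cv2.INTER_CUBIC)
cv2.imwrite("pics/scrop.png",A)
B=cv2.resize(b[110:390,210:400],(543,800),interpolation=cv2.INTER_CUBIC)
cv2.imwrite("pics/side0c.png",cv2.resize(b[110:310,200:440],(720,600)))
# crop of both caps
cv2.imwrite("pics/caps.png",cv2.resize(b[260:350,220:340],(800,600),interpolation=cv2.INTER_CUBIC))
c=shot("wrist"); save(c,"wrist0.png")
```

```text
(no output)
```

View pics/side0.png

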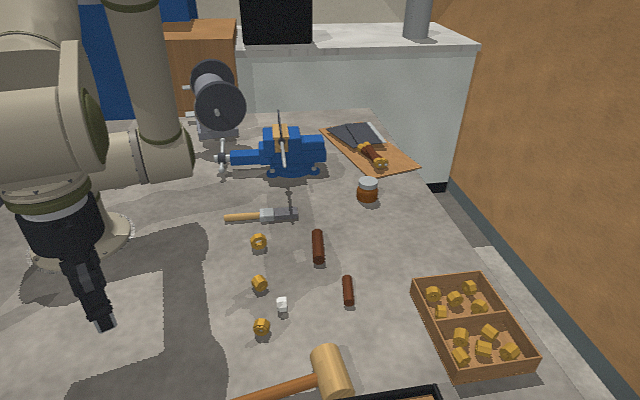

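View pics/caps.png

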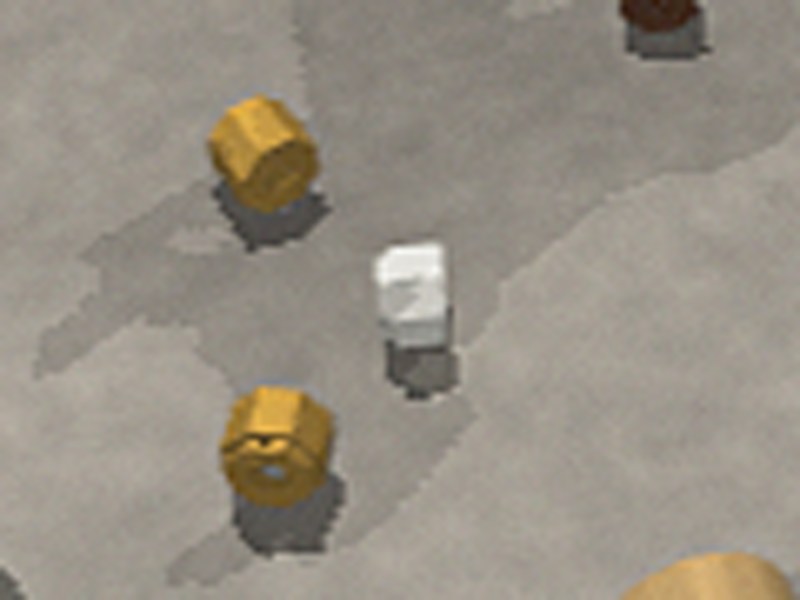

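The side view shows the wide ferrule at (259,242), the plain ferrule at (259,283), the brass cap at (262,327) and a white look-alike at (282,304). The long handle is at (317,246) and the short one at (348,291). The cap I want is the brass one at (262,327), because the crop shows its stepped end and brass colour. The plain ferrule is (259,283), which is narrower and longer with no step.

Run:
```python
from h import *
np.set_printoptions(precision=2,suppress=True)
P=[];C=[]
for n in ["scene","side"]:
    c=shot(n); p=cloud(c).reshape(-1,3); ok=c["depth"].ravel()>0
    hsv=cv2.cvtColor(c["color"],cv2.COLOR_RGB2HSV).reshape(-1,3).astype(int)
    p=p[ok];hsv=hsv[ok]
    def rep(name,m):
        q=p[m]
        if len(q)<5: print(n,name,len(q));return
        m0=np.median(q,0); 
        (cx,cy),(w,h),a=cv2.minAreaRect(q[:,:2].astype(np.float32))
        print(n,name,len(q),"mean",q.mean(0),"rng",np.percentile(q,3,0),np.percentile(q,97,0),"rect",round(cx,1),round(cy,1),round(w,1),round(h,1),round(a,1))
    near=lambda x,y,r:(np.hypot(p[:,0]-x,p[:,1]-y)<r)
    z=p[:,2]
    rep("bench",near(400,-300,30))
    rep("ferrule",near(435,-242,28)&(z>8)); rep("ferrule top",near(435,-242,28)&(z>23))
    rep("cap",near(440,-355,28)&(z>8)); rep("cap top",near(440,-355,28)&(z>25))
    m=near(584,-135,75)&(z>8)
    rep("handle",m);rep("handle top",m&(z>24))
    q=p[m&(z>20)];
    if len(q)>10: u=np.linalg.svd(q[:,:2]-q[:,:2].mean(0))[2][0];print(" yaw vs y",np.degrees(np.arctan2(-u[0]*np.sign(u[1]),abs(u[1]))))
    m=(abs(p[:,0]-527)<25)&(p[:,1]>35)&(p[:,1]<195)&(abs(z-135)<14)
    rep("tang",m); q=p[m]
    if len(q)>10:
        A=np.polyfit(q[:,1],q[:,0],1);B=np.polyfit(q[:,1],z[m],1);print(" tang x=",A,np.polyval(A,[50,190]),"z",np.polyval(B,[50,190]),"res",np.std(q[:,0]-np.polyval(A,q[:,1])))
    m=(abs(p[:,0]-530)<30)&(p[:,1]>195)&(p[:,1]<330)&(z>150); rep("blade",m); q=p[m]
    if len(q)>10: A=np.polyfit(q[:,1],q[:,0],1);print(" blade x@205",np.polyval(A,205),"slope",A[0])
c=shot("wrist");print(c["mount"],c["fx"]);print(sense()["time_s"])
```

```text
scene bench 258 mean [ 399.76 -300.02   -1.81] rng [ 373.91 -324.72   -5.56] [ 425.92 -274.58    1.65] rect 399.6 -300.1 57.4 57.2 72.5
scene ferrule 101 mean [ 440.97 -238.37   20.5 ] rng [ 425.25 -251.52    8.79] [ 453.82 -223.12   28.51] rect 438.6 -236.6 28.9 28.4 26.9
scene ferrule top 44 mean [ 439.04 -236.81   25.71] rng [ 428.03 -249.18   23.15] [ 449.45 -223.78   29.07] rect 439.8 -236.0 20.8 27.0 27.1
scene cap 104 mean [ 441.83 -359.04   21.3 ] rng [ 426.02 -367.57    8.99] [ 452.9  -347.94   29.95] rect 439.5 -357.2 22.3 30.2 71.1
scene cap top 38 mean [ 439.12 -356.33   27.46] rng [ 430.15 -366.23   25.2 ] [ 448.51 -347.47   30.17] rect 438.5 -357.4 20.1 19.3 75.6
scene handle 335 mean [ 589.4  -138.67   20.95] rng [ 570.92 -185.12    8.87] [602.82 -85.42  28.3 ] rect 585.2 -133.8 107.6 31.1 83.2
scene handle top 129 mean [ 586.02 -134.9    26.15] rng [ 574.87 -182.89   24.13] [596.74 -83.96  28.86] rect 586.4 -133.4 105.8 19.6 84.6
 yaw vs y -6.2484443081196055
scene tang 102 mean [529.44 123.13 135.93] rng [523.96  59.55 131.07] [533.95 190.73 140.11] rect 528.2 125.0 
[... 1112 characters left out ...]
229 mean [ 582.76 -138.62   27.37] rng [ 570.82 -184.34   24.21] [595.41 -86.8   29.99] rect 583.6 -134.7 106.1 21.9 83.4
 yaw vs y -6.715014120198775
side tang 84 mean [525.88 118.08 138.83] rng [521.08  57.21 134.86] [531.13 188.38 141.41] rect 526.4 124.3 137.4 9.8 88.4
 tang x= [  0.03 522.82] [524.11 527.74] z [138.18 139.52] res 2.7446926911469625
side blade 35 mean [530.22 261.38 160.56] rng [527.23 212.91 151.31] [534.   320.88 164.47] rect 530.7 269.4 115.3 5.0 88.3
 blade x@205 528.5820206864016 slope 0.02900706942609737
[[  -0.      0.96    0.28   70.34]
 [   1.      0.     -0.      0.17]
 [  -0.      0.28   -0.96 -142.98]
 [   0.      0.      0.      1.  ]] 278.40607194108907
1.6
```

View pics/wrist0.png

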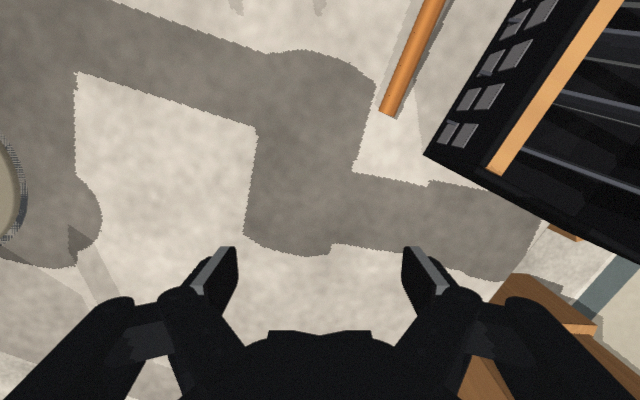

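The wrist view shows only bare bench and the mallet and tray at the upper right. Next I move over the ferrule.

```bash
cat > go.py <<'E'
# usage: go.py x y z phi_deg  -> needed tool-frame shift and turn
import sys
from h import *
def need(x,y,z,phi):
    T=tool(); f=np.radians(phi)
    G=np.array([[-np.sin(f),np.cos(f),0],[np.cos(f),np.sin(f),0],[0,0,-1]]).T
    d=T[:3,:3].T@(np.array([x,y,z])-T[:3,3]); r=R.from_matrix(T[:3,:3].T@G).as_rotvec()
    print("shift",d.round(1),"turn",r.round(4))
def st():
    s=sense();T=tool();print("t",round(s["time_s"],2),"tcp",T[:3,3].round(1),"phi",np.degrees(np.arctan2(T[1,1],T[0,1])).round(2),"z",T[:3,2].round(3),"F",s["force"].round(2),"grip",round(s["grip_width"],3),round(s["grip_force"],1))
if __name__=="__main__":
    st(); need(*map(float,sys.argv[1:5]))
E
python3 -m jog '[{"tx":47,"ty":-19.5,"tz":17,"az":0},{"tx":47,"ty":-19.5,"tz":17},{"tx":47,"ty":-19.5,"tz":17},{"tx":47,"ty":-19.5,"tz":17},{"tx":47,"ty":-19.5,"tz":17}]' 
python3 -m jog '[{"tx":47,"ty":-19.5,"tz":17},{"az":-0.18},{"az":-0.18},{"az":-0.18},{"az":-0.18}]' 
python3 -m jog '[{"az":-0.18},{"az":-0.18},{"az":-0.18},{"az":-0.18},{"az":-0.11}]' 
python3 -m jog '[{}]' 
python3 go.py 437 -237.5 130 25.8
```

```text
t 1.6 tcp [ 236.3 -468.8  231.3] phi -63.25 z [ 0. -0. -1.] F [-0.23 -0.54 -0.08] grip 0.999 0.0
shift [ 283.4 -116.3  101.3] turn [ 0.      0.     -1.5543]schema error: expected keys tx, ty, tz, ax, ay, az, jaw
schema error: expected keys tx, ty, tz, ax, ay, az, jaw
schema error: expected keys tx, ty, tz, ax, ay, az, jaw
schema error: expected keys tx, ty, tz, ax, ay, az, jaw
```

```bash
python3 -m jog '[{"tx":47,"ty":-19.5,"tz":17,"ax":0,"ay":0,"az":0,"jaw":-1},{"tx":47,"ty":-19.5,"tz":17,"ax":0,"ay":0,"az":0,"jaw":-1},{"tx":47,"ty":-19.5,"tz":17,"ax":0,"ay":0,"az":0,"jaw":-1},{"tx":47,"ty":-19.5,"tz":17,"ax":0,"ay":0,"az":0,"jaw":-1},{"tx":47,"ty":-19.5,"tz":17,"ax":0,"ay":0,"az":0,"jaw":-1}]' 
python3 -m jog '[{"tx":47,"ty":-19.5,"tz":17,"ax":0,"ay":0,"az":0,"jaw":-1},{"tx":0,"ty":0,"tz":0,"ax":0,"ay":0,"az":-0.18,"jaw":-1},{"tx":0,"ty":0,"tz":0,"ax":0,"ay":0,"az":-0.18,"jaw":-1},{"tx":0,"ty":0,"tz":0,"ax":0,"ay":0,"az":-0.18,"jaw":-1},{"tx":0,"ty":0,"tz":0,"ax":0,"ay":0,"az":-0.18,"jaw":-1}]' 
python3 -m jog '[{"tx":0,"ty":0,"tz":0,"ax":0,"ay":0,"az":-0.18,"jaw":-1},{"tx":0,"ty":0,"tz":0,"ax":0,"ay":0,"az":-0.18,"jaw":-1},{"tx":0,"ty":0,"tz":0,"ax":0,"ay":0,"az":-0.18,"jaw":-1},{"tx":0,"ty":0,"tz":0,"ax":0,"ay":0,"az":-0.18,"jaw":-1},{"tx":0,"ty":0,"tz":0,"ax":0,"ay":0,"az":-0.11,"jaw":-1}]'
python3 - <<'E'
from h import *; from go import *
st()
c=shot("wrist"); save(c,"w1.png"); st()
np.set_printoptions(precision=2,suppress=True)
p=cloud(c).reshape(-1,3); ok=c["depth"].ravel()>0; p=p[ok]
print("z bench",np.percentile(p[:,2],[10,50]))
for nm,x,y,r,z0 in [("fer",437,-237.5,30,23),("fer",437,-237.5,30,26),("cap",438,-357,30,25),("cap",438,-357,30,27)]:
    q=p[(np.hypot(p[:,0]-x,p[:,1]-y)<r)&(p[:,2]>z0)]
    if len(q)>10: print(nm,z0,len(q),q.mean(0),cv2.minAreaRect(q[:,:2].astype(np.float32)))
E
```

```text
time_s: 2.22
eef_pos: [403.2, -274.8, 146.0]
ee_rot: [0.0, 0.973, 0.231, 0.0]
force: [0.6, -1.1, -0.1]
grip_width: 1.0
grip_force: 0.0
time_s: 2.85
eef_pos: [435.5, -237.4, 129.3]
ee_rot: [0.0, 0.827, 0.562, 0.0]
force: [0.2, -0.3, -0.6]
grip_width: 1.002
grip_force: 0.0
time_s: 3.48
eef_pos: [435.5, -237.5, 129.3]
ee_rot: [0.0, 0.531, 0.847, -0.0]
force: [0.1, -0.1, 0.6]
grip_width: 1.003
grip_force: 0.0
t 3.48 tcp [ 435.5 -237.5  129.3] phi 25.81 z [ 0. -0. -1.] F [ 0.09 -0.1   0.6 ] grip 1.003 0.0
t 3.52 tcp [ 435.5 -237.5  129.3] phi 26.01 z [ 0. -0. -1.] F [ 0.05 -0.16 -0.39] grip 1.0 0.0
z bench [-0.39  0.72]
fer 23 14445 [ 431.16 -224.3   210.84] ((435.6159973144531, -231.34974670410156), (53.24610137939453, 31.649465560913086), 25.1888370513916)
fer 26 14270 [ 431.11 -224.18  213.13] ((435.6159973144531, -231.34974670410156), (53.24610137939453, 31.649465560913086), 25.1888370513916)
cap 25 398 [ 433.82 -353.01   28.98] ((433.75439453125, -355.1673583984375), (21.065549850463867, 25.71062469482422), 74.12212371826172)
cap 27 315 [ 434.31 -353.37   29.78] ((434.0638732910156, -355.2720642089844), (21.026947021484375, 20.406147003173828), 74.00228118896484)
```

View pics/w1.png

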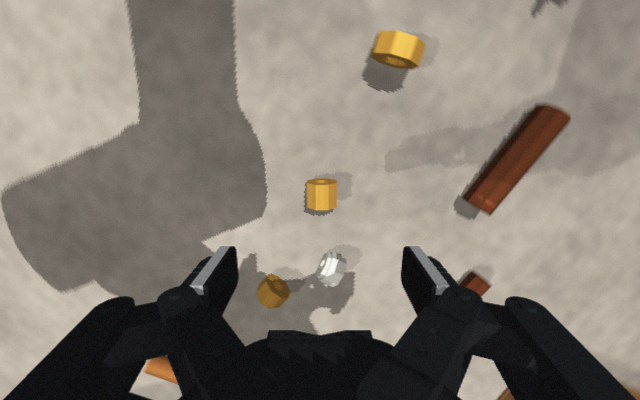

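The ferrule shows at (321,196), square to the tool. The wide ferrule is at (398,48), the white look-alike at (330,267) and the brass cap at (273,291).

Run:
```python
from h import *; from go import *
np.set_printoptions(precision=2,suppress=True)
c=shot("wrist"); p=cloud(c).reshape(-1,3); p=p[c["depth"].ravel()>0]
T=tool()
for z0 in (20,23,26):
    q=p[(np.hypot(p[:,0]-437,p[:,1]+237.5)<30)&(p[:,2]>z0)&(p[:,2]<36)]
    t=(q-T[:3,3])@T[:3,:3]
    print(z0,len(q),"world",q.mean(0),"tool rng",np.percentile(t,2,0),np.percentile(t,98,0),cv2.minAreaRect(t[:,:2].astype(np.float32)))
```

```text
20 775 world [ 435.28 -234.9    26.09] tool rng [ -9.76 -11.88  99.77] [ 13.76  14.3  108.79] ((1.8890953063964844, 0.847930908203125), (27.550851821899414, 24.281612396240234), 89.73509216308594)
23 626 world [ 435.22 -234.97   27.14] tool rng [-9.73 -9.89 99.72] [ 13.77  11.57 106.09] ((1.9283933639526367, 0.3886260986328125), (24.061540603637695, 24.299211502075195), 89.45103454589844)
26 461 world [ 435.47 -235.03   28.12] tool rng [-9.66 -7.05 99.58] [ 13.71   9.28 103.1 ] ((1.871603012084961, 0.8004603385925293), (17.557880401611328, 24.290197372436523), 89.91307067871094)
```

```bash
python3 -m jog '[{"tx":2,"ty":0.8,"tz":45,"ax":0,"ay":0,"az":0,"jaw":-1},{"tx":0,"ty":0,"tz":45,"ax":0,"ay":0,"az":0,"jaw":-1},{"tx":0,"ty":0,"tz":27,"ax":0,"ay":0,"az":0,"jaw":-1},{"tx":0,"ty":0,"tz":10,"ax":0,"ay":0,"az":0,"jaw":-1},{"tx":0,"ty":0,"tz":0,"ax":0,"ay":0,"az":0,"jaw":0.5}]' 60
python3 -m jog '[{"tx":0,"ty":0,"tz":0,"ax":0,"ay":0,"az":0,"jaw":1},{"tx":0,"ty":0,"tz":0,"ax":0,"ay":0,"az":0,"jaw":1},{"tx":0,"ty":0,"tz":0,"ax":0,"ay":0,"az":0,"jaw":1},{"tx":0,"ty":0,"tz":0,"ax":0,"ay":0,"az":0,"jaw":1}]' 60
python3 go.py 527 20 124 -2
```

```text
time_s: 4.2
eef_pos: [435.4, -235.4, 2.5]
ee_rot: [-0.0, 0.534, 0.846, -0.0]
force: [0.9, 0.8, -0.1]
grip_width: 0.821
grip_force: 0.0
time_s: 4.7
eef_pos: [435.8, -235.7, 3.3]
ee_rot: [0.001, 0.533, 0.846, -0.0]
force: [-0.4, 0.3, 6.4]
grip_width: 0.314
grip_force: 58.9
t 4.7 tcp [ 435.8 -235.7    3.3] phi 25.55 z [ 0.001 -0.001 -1.   ] F [-0.36  0.26  6.37] grip 0.314 58.9
shift [ 191.1  192.7 -120.9] turn [0.001  0.0015 0.4808]
```

```bash
python3 -m jog '[{"tx":0,"ty":0,"tz":-20,"ax":0,"ay":0,"az":0,"jaw":1},{"tx":0,"ty":0,"tz":-45,"ax":0,"ay":0,"az":0.16,"jaw":1},{"tx":0,"ty":0,"tz":-45,"ax":0,"ay":0,"az":0.16,"jaw":1},{"tx":0,"ty":0,"tz":-45,"ax":0,"ay":0,"az":0.16,"jaw":1},{"tx":0,"ty":0,"tz":0,"ax":0,"ay":0,"az":0,"jaw":1}]' 60
python3 -m jog '[{"tx":45,"ty":15,"tz":0,"ax":0,"ay":0,"az":0,"jaw":1},{"tx":48,"ty":16,"tz":0,"ax":0,"ay":0,"az":0,"jaw":1},{"tx":48,"ty":16,"tz":0,"ax":0,"ay":0,"az":0,"jaw":1},{"tx":48,"ty":16,"tz":0,"ax":0,"ay":0,"az":0,"jaw":1},{"tx":48,"ty":16,"tz":0,"ax":0,"ay":0,"az":0,"jaw":1}]' 60
python3 -m jog '[{"tx":6,"ty":2,"tz":0,"ax":0,"ay":0,"az":0,"jaw":1},{"tx":0,"ty":0,"tz":0,"ax":0,"ay":0,"az":0,"jaw":1}]' 60
python3 - <<'E'
from h import *; from go import *
np.set_printoptions(precision=2,suppress=True)
st(); T=tool(); c=shot("wrist"); save(c,"w2.png")
p=cloud(c).reshape(-1,3); ok=c["depth"].ravel()>0; p=p[ok]; t=(p-T[:3,3])@T[:3,:3]
m=(t[:,0]>55)&(t[:,0]<190)&(abs(t[:,1])<25)&(abs(p[:,2]-135)<14); q=p[m]
print(m.sum())
if m.sum()>10:
    for a in range(55,190,15):
        k=(t[m][:,0]>a)&(t[m][:,0]<a+15)
        if k.sum()>5: print(a,k.sum(),"x mid",(np.percentile(q[k,0],3)+np.percentile(q[k,0],97))/2,"w",np.ptp(np.percentile(q[k,0],[3,97])),"y",q[k,1].mean(),"z top",np.percentile(q[k,2],90))
    m2=m
    print("min y",np.percentile(q[:,1],1))
m=(abs(t[:,0])<14)&(abs(t[:,1])<13)&(abs(t[:,2])<40); print("ferrule tool",m.sum(),np.percentile(t[m],[2,50,98],axis=0))
E
```

```text
time_s: 5.32
eef_pos: [436.4, -236.2, 160.6]
ee_rot: [0.003, 0.719, 0.695, 0.0]
force: [0.2, 0.1, -1.6]
grip_width: 0.313
grip_force: 59.7
time_s: 5.95
eef_pos: [522.2, 0.6, 156.2]
ee_rot: [-0.001, 0.719, 0.695, -0.0]
force: [-0.1, -1.2, -1.2]
grip_width: 0.311
grip_force: 59.6
time_s: 6.2
eef_pos: [524.0, 4.8, 156.5]
ee_rot: [-0.001, 0.719, 0.695, -0.001]
force: [-0.1, 0.4, -1.4]
grip_width: 0.311
grip_force: 59.6
t 6.2 tcp [524.    4.8 156.5] phi -1.87 z [-0.  0. -1.] F [-0.15  0.36 -1.43] grip 0.311 59.6
2654
55 419 x mid 523.474851927122 w 8.658093305888883 y 67.70818849221894 z top 140.23634995938082
70 493 x mid 524.004243166002 w 8.737544930702711 y 82.54768898296068 z top 140.51806895026587
85 583 x mid 524.3473817088213 w 9.603701335364235 y 97.37833792270794 z top 140.7094391102238
100 619 x mid 524.8913854031177 w 9.269199583777777 y 112.38875509439083 z top 140.7452150727902
115 540 x mid 525.1468108018782 w 9.539576975470254 y 125.86156403043799 z top 140.67830982931594
min y 61.200693557171576
ferrule tool 3492 [[-11.54 -12.31 -37.71]
 [  4.79   0.72 -23.11]
 [ 12.05  12.59  -0.75]]
```

View pics/w2.png

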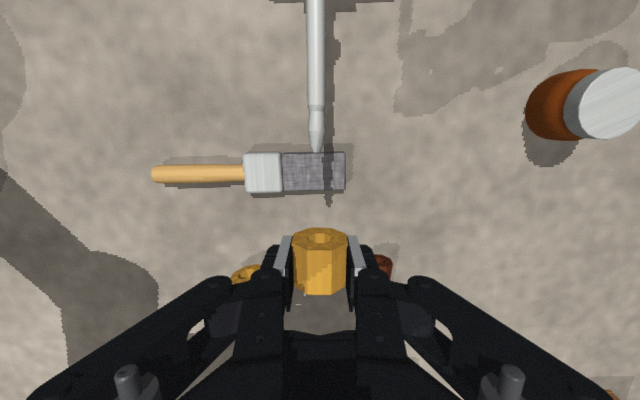

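The picture shows the held ferrule with its bore at (320,238) and the tang above it, tip at (316,152) and waist near (316,107).

```bash
cat > held.py <<'E'
from h import *; from go import *
np.set_printoptions(precision=2,suppress=True)
def held(c,x0,x1,h,zlo=-36,zhi=-15):
    T=tool(); p=cloud(c).reshape(-1,3); p=p[c["depth"].ravel()>0]; t=(p-T[:3,3])@T[:3,:3]
    m=(t[:,0]>x0)&(t[:,0]<x1)&(abs(t[:,1])<4)&(t[:,2]<zhi)&(t[:,2]>zlo); q=t[m]
    A=np.polyfit(q[:,0],q[:,2],1); r=q[:,2]-np.polyval(A,q[:,0])
    q=q[abs(r)<2]; A=np.polyfit(q[:,0],q[:,2],1)
    print("top n",len(q),"tz@0",A[1],"slope",A[0],"x rng",np.percentile(q[:,0],[1,99]),"axis tz",A[1]+h)
    m=(t[:,0]>x0-5)&(t[:,0]<x1+5)&(abs(t[:,1])<22)&(t[:,2]<zhi-3)&(t[:,2]>zlo)
    return t
E
python3 - <<'E'
from held import *
st(); c=shot("wrist"); t=held(c,-11,11,14)
for v in (150,152,154): print(ptz(c,316,v,135))
E
```

```text
t 6.25 tcp [524.1   4.2 156.7] phi -1.94 z [-0. -0. -1.] F [ 0.26 -0.84 -0.9 ] grip 0.311 59.6
top n 665 tz@0 -24.904256519584028 slope 0.004486683936550319 x rng [-10.82  10.7 ] axis tz -10.904256519584028
[522.94  56.84 135.  ]
[522.9   55.68 135.  ]
[522.86  54.51 135.  ]
```

```bash
python3 -m jog '[{"tx":10,"ty":-2.7,"tz":16,"ax":0,"ay":0,"az":-0.004,"jaw":1},{"tx":16,"ty":0,"tz":16.3,"ax":0,"ay":0,"az":0,"jaw":1},{"tx":0,"ty":0,"tz":0,"ax":0,"ay":0,"az":0,"jaw":1},{"tx":0,"ty":0,"tz":0,"ax":0,"ay":0,"az":0,"jaw":1}]' 40
python3 - <<'E'
from held import *
st(); T=tool(); c=shot("wrist"); t=held(c,-11,11,14)
m=(t[:,0]>45)&(t[:,0]<170)&(abs(t[:,1])<20)&(abs(t[:,2]+11)<14); q=t[m]
for a in range(45,170,25):
    k=q[(q[:,0]>a)&(q[:,0]<a+25)]
    if len(k)>9: print("tang tool x",a,"y mid",np.percentile(k[:,1],[3,97]).mean(),"top z",np.percentile(k[:,2],10))
m=(abs(t[:,0])<14)&(abs(t[:,1])<13.5)&(abs(t[:,2]+18)<10);print("ferr y",np.percentile(t[m][:,1],[2,98]))
for w in (-22,-20,-18): 
    m=(abs(t[:,0])<9)&(abs(t[:,1])<20)&(abs(t[:,2]-w)<1); print(w,np.percentile(t[m][:,1],[2,98]))
save(c,"w3.png"); need(523.1,50,124.4,-1.65)
E
```

```text
time_s: 6.8
eef_pos: [522.9, 30.6, 125.3]
ee_rot: [0.0, 0.718, 0.696, 0.0]
force: [-0.2, -0.0, -1.2]
grip_width: 0.313
grip_force: 59.6
t 6.8 tcp [522.9  30.6 125.3] phi -1.71 z [ 0. -0. -1.] F [-0.19 -0.04 -1.15] grip 0.313 59.6
top n 671 tz@0 -24.955903323094034 slope -0.0043767026444176465 x rng [-10.81  10.76] axis tz -10.955903323094034
tang tool x 45 y mid -0.8067974857502254 top z -15.167408474977899
tang tool x 70 y mid -0.8407328757364252 top z -15.222526845250478
tang tool x 95 y mid -0.8650314233197547 top z -15.215275068486024
ferr y [-12.86  12.29]
-22 [-14.35  12.23]
-20 [-14.38  12.25]
-18 [-14.35  12.28]
shift [19.5 -0.5  1.1] turn [ 0.  0. -0.]
```

View pics/w3.png

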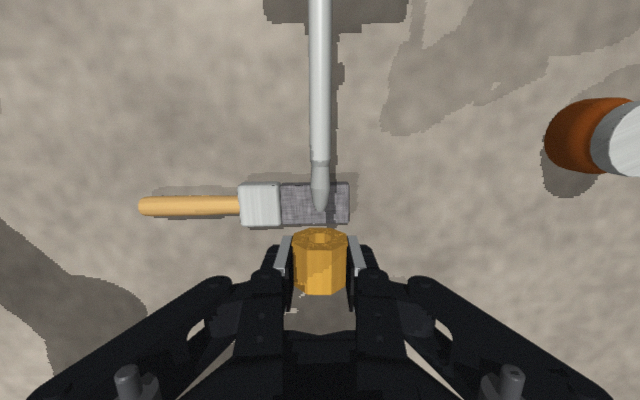

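Run:
```python
from held import *
c=shot("wrist"); t=held(c,-11,11,14)
for w in (-24.6,-24,-23,-22):
    m=(abs(t[:,0])<9)&(abs(t[:,1])<13)&(t[:,2]<w)&(t[:,2]>-27); q=t[m][:,1]; print(w,np.percentile(q,[2,98]),np.percentile(q,[2,98]).mean(),q.mean())
m=(t[:,0]>9)&(t[:,0]<14)&(abs(t[:,1])<13)&(abs(t[:,2]+11)<10); print("front x",np.median(t[m][:,0]))
```

```text
top n 661 tz@0 -25.11178633968511 slope -0.004151731188140898 x rng [-10.77  10.78] axis tz -11.11178633968511
-24.6 [-7.3  12.32] 2.509142056308645 -0.5966202554688721
-24 [-7.84 12.33] 2.247451064323762 -0.58162674150278
-23 [-8.47 12.33] 1.930162852341267 -0.4805565364763019
-22 [-9.5  12.33] 1.412980764637516 -0.5739900760221475
front x 11.658054741646122
```

```bash
python3 -m jog '[{"tx":0,"ty":-0.1,"tz":0.8,"ax":0,"ay":0,"az":0,"jaw":1},{"tx":8,"ty":0,"tz":0,"ax":0,"ay":0,"az":0,"jaw":1},{"tx":5,"ty":0,"tz":0,"ax":0,"ay":0,"az":0,"jaw":1},{"tx":5,"ty":0,"tz":0,"ax":0,"ay":0,"az":0,"jaw":1}]' 40
python3 -m jog '[{"tx":5,"ty":0,"tz":0,"ax":0,"ay":0,"az":0,"jaw":1}]'
python3 -m jog '[{"tx":5,"ty":0,"tz":0,"ax":0,"ay":0,"az":0,"jaw":1}]'
python3 -m jog '[{"tx":5,"ty":0,"tz":0,"ax":0,"ay":0,"az":0,"jaw":1}]'
python3 go.py 523 60 124.4 -1.65
```

```text
time_s: 7.4
eef_pos: [523.1, 49.4, 124.2]
ee_rot: [0.0, 0.718, 0.697, 0.0]
force: [0.8, 0.3, -1.4]
grip_width: 0.311
grip_force: 59.6
time_s: 7.52
eef_pos: [523.2, 54.3, 124.2]
ee_rot: [0.0, 0.718, 0.697, 0.0]
force: [0.0, 0.3, -1.1]
grip_width: 0.315
grip_force: 59.6
time_s: 7.65
eef_pos: [523.4, 59.2, 124.2]
ee_rot: [0.0, 0.718, 0.696, 0.0]
force: [0.7, 0.1, -1.5]
grip_width: 0.31
grip_force: 59.6
time_s: 7.78
eef_pos: [523.5, 64.2, 124.2]
ee_rot: [-0.0, 0.718, 0.696, 0.0]
force: [0.0, -0.9, -2.1]
grip_width: 0.309
grip_force: 59.6
t 7.78 tcp [523.5  64.2 124.2] phi -1.72 z [-0.  0. -1.] F [ 0.   -0.85 -2.14] grip 0.309 59.6
shift [-4.2 -0.4 -0.2] turn [-0.     -0.     -0.0011]
```

```bash
python3 -m jog '[{"tx":12,"ty":0,"tz":0,"ax":0,"ay":0,"az":0,"jaw":1},{"tx":12,"ty":0,"tz":0,"ax":0,"ay":0,"az":0,"jaw":1},{"tx":12,"ty":0,"tz":0,"ax":0,"ay":0,"az":0,"jaw":1},{"tx":12,"ty":0,"tz":0,"ax":0,"ay":0,"az":0,"jaw":1}]' 30
python3 -m jog '[{"tx":12,"ty":0,"tz":0,"ax":0,"ay":0,"az":0,"jaw":1},{"tx":12,"ty":0,"tz":0,"ax":0,"ay":0,"az":0,"jaw":1},{"tx":12,"ty":0,"tz":0,"ax":0,"ay":0,"az":0,"jaw":1},{"tx":12,"ty":0,"tz":0,"ax":0,"ay":0,"az":0,"jaw":1}]' 30
python3 -m jog '[{"tx":12,"ty":0,"tz":0,"ax":0,"ay":0,"az":0,"jaw":1},{"tx":8,"ty":0,"tz":0,"ax":0,"ay":0,"az":0,"jaw":1}]'
python3 -m jog '[{"tx":3,"ty":0,"tz":0,"ax":0,"ay":0,"az":0,"jaw":1},{"tx":1,"ty":0,"tz":0,"ax":0,"ay":0,"az":0,"jaw":1}]'
python3 - <<'E'
from held import *
st(); c=shot("side"); T=tool()
r=place_of("shoulder","side"); print([(x["conf"],x["centre"],ptz(c,*x["centre"],135)) for x in r[:2]])
c=shot("wrist"); st()
p=cloud(c).reshape(-1,3); p=p[c["depth"].ravel()>0]; t=(p-T[:3,3])@T[:3,:3]
m=(abs(t[:,1])<14)&(t[:,0]>11)&(t[:,0]<60)&(t[:,2]<-5)&(t[:,2]>-45)
q=t[m]
for a in range(11,50,3):
    k=q[(q[:,0]>=a)&(q[:,0]<a+3)]
    if len(k): print(a,len(k),"y",np.percentile(k[:,1],[3,97]),"topz",np.percentile(k[:,2],3))
E
```

```text
time_s: 8.28
eef_pos: [525.0, 112.8, 124.2]
ee_rot: [-0.0, 0.718, 0.697, 0.0]
force: [0.6, -0.7, 0.2]
grip_width: 0.309
grip_force: 59.6
time_s: 8.78
eef_pos: [526.4, 160.6, 124.2]
ee_rot: [-0.0, 0.718, 0.696, 0.0]
force: [-0.2, -0.1, -0.9]
grip_width: 0.311
grip_force: 59.6
time_s: 9.02
eef_pos: [527.0, 180.6, 124.2]
ee_rot: [-0.0, 0.718, 0.697, -0.0]
force: [0.4, -0.8, -1.5]
grip_width: 0.313
grip_force: 59.6
time_s: 9.28
eef_pos: [527.1, 183.8, 124.2]
ee_rot: [0.0, 0.718, 0.696, -0.0]
force: [0.5, -0.3, -1.1]
grip_width: 0.312
grip_force: 59.6
t 9.28 tcp [527.1 183.8 124.2] phi -1.72 z [-0. -0. -1.] F [ 0.49 -0.28 -1.07] grip 0.312 59.6
[(0.4, [279.1, 140.6], array([522.46, 219.91, 135.  ]))]
t 9.43 tcp [527.1 183.6 124.2] phi -1.74 z [-0. -0. -1.] F [ 0.05 -0.02 -1.49] grip 0.309 59.6
11 778 y [-12.97  12.09] topz -25.302812304478895
14 111 y [-5.18  4.4 ] topz -16.72859764954914
17 110 y [-5.16  4.36] topz -17.1054682265864
20 119 y [-5.13  4.34] topz -16.753946183013
23 66 y [-4.63  3.83] topz -16.74669157203552
26 118 y [-10.11   9.28] topz -21.55812601241555
29 183 y [-10.06   8.91] topz -21.716101409819295
32 229 y [-9.71  8.87] topz -39.38899268019206
35 417 y [-9.94  8.81] topz -39.68845459652017
38 88 y [-2.72  1.58] topz -40.07474205885377
41 97 y [-2.71  1.95] topz -40.35969169368266
44 97 y [-2.69  1.94] topz -40.28044693846882
47 101 y [-2.68  1.92] topz -40.43143980801261
```

```bash
python3 -m jog '[{"tx":5,"ty":0,"tz":0,"ax":0,"ay":0,"az":0,"jaw":1},{"tx":5,"ty":0,"tz":0,"ax":0,"ay":0,"az":0,"jaw":1},{"tx":1,"ty":0,"tz":0,"ax":0,"ay":0,"az":0,"jaw":1}]' | grep -E "pos|force:"
python3 -m jog '[{"tx":1,"ty":0,"tz":0,"ax":0,"ay":0,"az":0,"jaw":1}]' | grep -E "pos|force:"
python3 -m jog '[{"tx":0.7,"ty":0,"tz":0,"ax":0,"ay":0,"az":0,"jaw":1}]'| grep -E "pos|force:"
python3 -m jog '[{"tx":0.7,"ty":0,"tz":0,"ax":0,"ay":0,"az":0,"jaw":1}]'| grep -E "pos|force:"
python3 -m jog '[{"tx":0.5,"ty":0,"tz":0,"ax":0,"ay":0,"az":0,"jaw":1}]'| grep -E "pos|force:"
```

```text
eef_pos: [527.4, 195.2, 124.2]
force: [-0.0, 1.0, -0.6]
grip_force: 59.6
eef_pos: [527.4, 195.9, 124.2]
force: [0.0, 0.3, -1.6]
grip_force: 59.6
eef_pos: [527.5, 196.5, 124.2]
force: [-0.8, 0.2, -2.1]
grip_force: 59.6
eef_pos: [527.5, 197.2, 124.2]
force: [-1.0, 0.6, -0.5]
grip_force: 59.6
eef_pos: [527.5, 197.7, 124.2]
force: [0.1, -0.8, -0.6]
grip_force: 59.6
```

```bash
python3 -m jog '[{"tx":0.5,"ty":0,"tz":0,"ax":0,"ay":0,"az":0,"jaw":1}]' | grep -E "pos|force:"
python3 -m jog '[{"tx":0.4,"ty":0,"tz":0,"ax":0,"ay":0,"az":0,"jaw":1}]' | grep -E "pos|force:"
python3 -m jog '[{"tx":0.4,"ty":0,"tz":0,"ax":0,"ay":0,"az":0,"jaw":1}]'| grep -E "pos|force:"
```

```text
eef_pos: [527.6, 198.2, 124.2]
force: [0.7, -0.7, -1.1]
grip_force: 59.6
eef_pos: [527.6, 198.6, 124.2]
force: [-0.9, -0.7, -0.7]
grip_force: 59.6
eef_pos: [527.6, 199.0, 124.2]
force: [0.1, -0.1, -0.9]
grip_force: 59.6
```

```bash
python3 -m jog '[{"tx":0.4,"ty":0,"tz":0,"ax":0,"ay":0,"az":0,"jaw":1}]' | grep -E "pos|force:"
python3 -m jog '[{"tx":0.4,"ty":0,"tz":0,"ax":0,"ay":0,"az":0,"jaw":1}]' | grep -E "pos|force:"
python3 -m jog '[{"tx":0.4,"ty":0,"tz":0,"ax":0,"ay":0,"az":0,"jaw":1}]'| grep -E "pos|force:"
python3 - <<'E'
from held import *
T=tool(); c=shot("wrist"); st(); save(c,"w4.png")
p=cloud(c).reshape(-1,3); p=p[c["depth"].ravel()>0]; t=(p-T[:3,3])@T[:3,:3]
m=(abs(t[:,1])<14)&(t[:,0]>9)&(t[:,0]<24)&(t[:,2]<-5)&(t[:,2]>-45)
q=t[m]
for a in range(9,24):
    k=q[(q[:,0]>=a)&(q[:,0]<a+1)]
    if len(k): print(a,len(k),"y",np.percentile(k[:,1],[3,97]),"topz",np.percentile(k[:,2],3))
im=c["color"][150:300,240:400]; cv2.imwrite("pics/w4c.png",cv2.resize(im,(640,600),interpolation=cv2.INTER_CUBIC)[:,:,::-1])
E
```

```text
eef_pos: [527.6, 199.1, 124.2]
force: [-0.8, -4.0, -0.5]
grip_force: 59.6
eef_pos: [527.6, 199.1, 124.2]
force: [-1.0, -6.4, 0.6]
grip_force: 59.7
eef_pos: [527.6, 199.1, 124.2]
force: [-1.5, -8.6, 0.5]
grip_force: 59.8
t 11.1 tcp [527.6 199.2 124.2] phi -1.72 z [-0. -0. -1.] F [-0.98 -7.82  0.31] grip 0.312 59.8
9 147 y [-12.44  13.84] topz -37.83673105942069
10 164 y [-12.41  13.87] topz -36.23264101622564
11 317 y [-13.38  12.67] topz -25.225500943422766
12 89 y [-13.6   12.25] topz -23.35250401736029
13 50 y [-10.12   8.41] topz -22.051366768607785
14 59 y [-10.1    8.84] topz -21.777510886307933
15 54 y [-10.76   8.88] topz -21.50534753286816
16 54 y [-9.79  9.23] topz -21.731824174041364
17 64 y [-10.21   9.27] topz -38.32962245875359
18 76 y [-9.88  9.  ] topz -39.504808528740504
19 85 y [-10.02   9.14] topz -39.68547927036683
20 86 y [-9.99  8.87] topz -39.80660765696255
21 313 y [-9.95  9.07] topz -39.31924573616016
22 48 y [-8.18  7.14] topz -40.001508381792256
23 28 y [-2.82  1.66] topz -40.44880333157397
```

View pics/w4c.png

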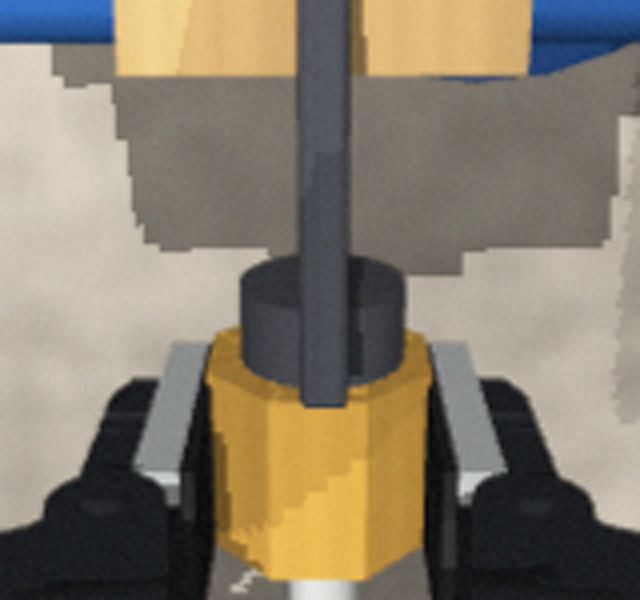

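The crop shows the ferrule seated flush against the shoulder disc, and the 8 N reaction confirms it. I'll release it and go to the handle.

```bash
python3 -m jog '[{"tx":-0.8,"ty":0,"tz":0,"ax":0,"ay":0,"az":0,"jaw":1},{"tx":0,"ty":0,"tz":0,"ax":0,"ay":0,"az":0,"jaw":-1},{"tx":0,"ty":0,"tz":0,"ax":0,"ay":0,"az":0,"jaw":-1},{"tx":0,"ty":0,"tz":0,"ax":0,"ay":0,"az":0,"jaw":-1}]'
python3 -m jog '[{"tx":0,"ty":0,"tz":-20,"ax":0,"ay":0,"az":0,"jaw":-1},{"tx":0,"ty":0,"tz":-40,"ax":0,"ay":0,"az":0,"jaw":-1},{"tx":-45,"ty":9.5,"tz":-10,"ax":0,"ay":0,"az":0.042,"jaw":-1},{"tx":-48,"ty":7,"tz":0,"ax":0,"ay":0,"az":0.042,"jaw":-1},{"tx":-48,"ty":5,"tz":0,"ax":0,"ay":0,"az":0,"jaw":-1}]'
python3 -m jog '[{"tx":-48,"ty":5,"tz":0,"ax":0,"ay":0,"az":0,"jaw":-1},{"tx":-48,"ty":5,"tz":0,"ax":0,"ay":0,"az":0,"jaw":-1},{"tx":-48,"ty":5,"tz":15,"ax":0,"ay":0,"az":0,"jaw":-1},{"tx":-48,"ty":5,"tz":25,"ax":0,"ay":0,"az":0,"jaw":-1},{"tx":0,"ty":0,"tz":0,"ax":0,"ay":0,"az":0,"jaw":-1}]'
python3 - <<'E'
from held import *
st(); T=tool(); c=shot("wrist"); save(c,"w5.png")
p=cloud(c).reshape(-1,3); p=p[c["depth"].ravel()>0]
q=p[(np.hypot(p[:,0]-585,p[:,1]+135)<75)&(p[:,2]>22)&(p[:,2]<36)]
q=q[abs(q[:,0]-585-(q[:,1]+135)*.115)<25]
r=cv2.minAreaRect(q[:,:2].astype(np.float32)); print(len(q),q.mean(0),r)
t=(q-T[:3,3])@T[:3,:3]; u=np.polyfit(t[:,0],t[:,1],1)
print("tool x rng",np.percentile(t[:,0],[.5,99.5]),"y line",u,"z",np.percentile(t[:,2],5)); st()
E
```

```text
time_s: 11.6
eef_pos: [527.6, 199.6, 124.3]
ee_rot: [-0.0, 0.718, 0.696, 0.0]
force: [-0.7, -0.3, -0.5]
grip_width: 0.931
grip_force: 0.0
time_s: 12.22
eef_pos: [538.8, 56.2, 194.4]
ee_rot: [0.0, 0.746, 0.666, 0.0]
force: [0.8, -0.6, 0.3]
grip_width: 1.001
grip_force: 0.0
time_s: 12.85
eef_pos: [535.9, -137.8, 152.4]
ee_rot: [-0.001, 0.748, 0.664, -0.001]
force: [-0.5, 0.8, -0.2]
grip_width: 0.998
grip_force: 0.0
t 12.85 tcp [ 535.9 -137.8  152.4] phi -6.75 z [-0.  0. -1.] F [-0.52  0.77 -0.21] grip 0.998 0.0
2493 [ 582.3  -130.     26.86] ((582.598876953125, -133.01510620117188), (102.62114715576172, 27.196319580078125), 82.791015625)
tool x rng [-40.3   61.35] y line [-0.   45.56] z 122.87309105845206
t 12.9 tcp [ 536.4 -136.3  153.6] phi -6.66 z [-0.  0. -1.] F [-0.5   0.36  1.58] grip 1.002 0.0
```

```bash
python3 -m jog '[{"tx":9,"ty":45,"tz":30,"ax":0,"ay":0,"az":0,"jaw":-1},{"tx":0,"ty":0,"tz":45,"ax":0,"ay":0,"az":0,"jaw":-1},{"tx":0,"ty":0,"tz":45,"ax":0,"ay":0,"az":0,"jaw":-1},{"tx":0,"ty":0,"tz":25,"ax":0,"ay":0,"az":0,"jaw":-1},{"tx":0,"ty":0,"tz":6,"ax":0,"ay":0,"az":0,"jaw":0.5}]' 60
python3 -m jog '[{"tx":0,"ty":0,"tz":0,"ax":0,"ay":0,"az":0,"jaw":1},{"tx":0,"ty":0,"tz":0,"ax":0,"ay":0,"az":0,"jaw":1},{"tx":0,"ty":0,"tz":0,"ax":0,"ay":0,"az":0,"jaw":1},{"tx":0,"ty":0,"tz":0,"ax":0,"ay":0,"az":0,"jaw":1},{"tx":0,"ty":0,"tz":0,"ax":0,"ay":0,"az":0,"jaw":1}]' 60
python3 go.py 520 -25 124.3 -1.7
```

```text
time_s: 13.52
eef_pos: [582.4, -130.3, 2.5]
ee_rot: [-0.001, 0.746, 0.666, -0.0]
force: [0.5, -1.3, 1.0]
grip_width: 0.816
grip_force: 0.0
time_s: 14.15
eef_pos: [583.5, -131.9, 4.9]
ee_rot: [0.001, 0.746, 0.666, 0.001]
force: [0.5, 1.4, 7.7]
grip_width: 0.311
grip_force: 60.0
t 14.15 tcp [ 583.5 -131.9    4.9] phi -6.53 z [ 0.003 -0.001 -1.   ] F [0.5  1.43 7.67] grip 0.311 60.0
shift [  98.9  -74.9 -119.7] turn [ 0.0029  0.0008 -0.0843]
```

```bash
python3 -m jog '[{"tx":0,"ty":0,"tz":-20,"ax":0,"ay":0,"az":0,"jaw":1},{"tx":0,"ty":0,"tz":-45,"ax":0,"ay":0,"az":-0.042,"jaw":1},{"tx":0,"ty":0,"tz":-45,"ax":0,"ay":0,"az":-0.042,"jaw":1},{"tx":35,"ty":-22,"tz":-13,"ax":0,"ay":0,"az":0,"jaw":1},{"tx":35,"ty":-22,"tz":0,"ax":0,"ay":0,"az":0,"jaw":1}]' 60
python3 -m jog '[{"tx":35,"ty":-22,"tz":0,"ax":0,"ay":0,"az":0,"jaw":1},{"tx":0,"ty":0,"tz":0,"ax":0,"ay":0,"az":0,"jaw":1},{"tx":0,"ty":0,"tz":0,"ax":0,"ay":0,"az":0,"jaw":1}]' 60
cat >> held.py <<'E'
def look(c,x0,x1,h):
    t=held(c,x0,x1,h)
    T=tool(); print("tcp",T[:3,3])
    q=t[(t[:,0]>x1+12)&(t[:,0]<175)&(abs(t[:,1])<20)&(abs(t[:,2]+T[2,3]*0-(T[2,3]-135))<12)]
    for a in range(int(x1)+12,170,20):
        k=q[(q[:,0]>a)&(q[:,0]<a+20)]
        if len(k)>20: print("tang",a,len(k),"y",np.percentile(k[:,1],[3,97]),np.percentile(k[:,1],[3,97]).mean(),"top",np.percentile(k[:,2],10))
    return t
E
python3 - <<'E'
from held import *
st(); c=shot("wrist"); save(c,"w6.png"); t=look(c,12,60,14)
for a in range(14,62,8):
    k=t[(abs(t[:,0]-a)<4)&(abs(t[:,1])<18)&(t[:,2]>-30)&(t[:,2]<-18)]
    if len(k): f=k[k[:,2]<np.percentile(k[:,2],3)+1.2]; print(a,len(k),"y",np.percentile(k[:,1],[2,98]).mean(),"flat y",np.percentile(f[:,1],[5,95]).mean(),f[:,1].mean())
k=t[(abs(t[:,1])<10)&(t[:,2]>-30)&(t[:,2]<-5)&(t[:,0]>20)&(t[:,0]<75)];print("front",np.percentile(k[:,0],99))
st()
E
```

```text
time_s: 14.78
eef_pos: [540.6, -59.9, 127.9]
ee_rot: [0.001, 0.718, 0.696, 0.001]
force: [-0.2, 0.4, -0.5]
grip_width: 0.311
grip_force: 59.3
time_s: 15.15
eef_pos: [520.2, -25.2, 126.7]
ee_rot: [0.001, 0.718, 0.696, 0.0]
force: [-0.0, -0.1, -0.4]
grip_width: 0.313
grip_force: 59.3
t 15.15 tcp [520.2 -25.2 126.7] phi -1.72 z [ 0. -0. -1.] F [-0.02 -0.05 -0.42] grip 0.313 59.3
top n 1454 tz@0 -23.752709758062466 slope 0.00156134322721683 x rng [12.6  50.81] axis tz -9.752709758062466
tcp [520.23 -25.45 126.52]
tang 72 419 y [-3.46  4.02] 0.2760071962274355 top -13.250213688761763
tang 92 1177 y [-4.25  4.65] 0.20358403804590264 top -13.941446694663075
tang 112 330 y [-4.56  4.92] 0.18080580029782878 top -14.304755931274933
14 925 y -0.003708194440545043 flat y -0.12368940737830769 2.7677397857193
22 759 y -0.7927181039127786 flat y -0.8562453178945386 -0.7514454056054922
30 793 y -0.8299886245655266 flat y -1.0669076328263154 -1.2373504160996138
38 838 y -0.9861391068292731 flat y -0.9171021210070016 -1.0428617781650853
46 898 y -0.9449293655066873 flat y -0.9284573738685964 -0.8669474283934794
54 175 y -0.9658266764459542 flat y -1.0859595862016191 -0.672500195015103
front 50.90524724969856
t 15.2 tcp [520.2 -25.4 126.5] phi -1.75 z [ 0. -0. -1.] F [-0.57 -0.17 -1.13] grip 0.308 59.3
```

View pics/w6.png

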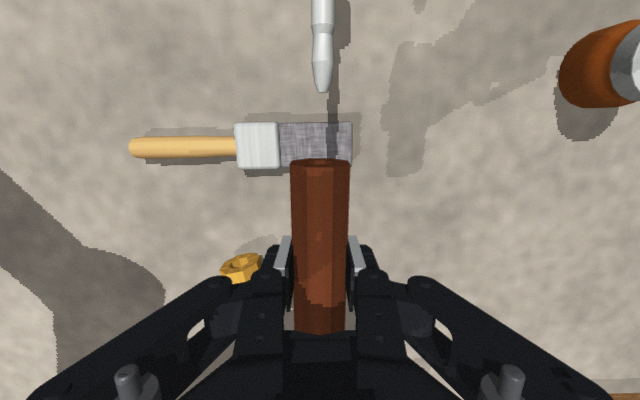

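The handle is held straight with its front end at (320,163), and the tang tip is ahead at (322,92). The tang is about 1 mm to the right and 0.8 mm lower.

```bash
python3 -m jog '[{"tx":5,"ty":1.0,"tz":0.8,"ax":0,"ay":0,"az":0,"jaw":1},{"tx":15,"ty":0,"tz":0,"ax":0,"ay":0,"az":0,"jaw":1},{"tx":8,"ty":0,"tz":0,"ax":0,"ay":0,"az":0,"jaw":1},{"tx":5,"ty":0,"tz":0,"ax":0,"ay":0,"az":0,"jaw":1}]' 60
python3 -m jog '[{"tx":5,"ty":0,"tz":0,"ax":0,"ay":0,"az":0,"jaw":1}]' | grep -E "pos|force:"
python3 -m jog '[{"tx":5,"ty":0,"tz":0,"ax":0,"ay":0,"az":0,"jaw":1}]'| grep -E "pos|force:"
python3 -m jog '[{"tx":5,"ty":0,"tz":0,"ax":0,"ay":0,"az":0,"jaw":1}]'| grep -E "pos|force:"
python3 -m jog '[{"tx":5,"ty":0,"tz":0,"ax":0,"ay":0,"az":0,"jaw":1}]'| grep -E "pos|force:"
```

```text
time_s: 15.7
eef_pos: [521.7, 9.0, 125.4]
ee_rot: [-0.0, 0.717, 0.697, -0.0]
force: [-0.1, 0.9, -1.4]
grip_width: 0.31
grip_force: 59.3
eef_pos: [521.9, 13.6, 125.4]
force: [-0.0, 0.3, -0.6]
grip_force: 59.3
eef_pos: [522.0, 18.4, 125.4]
force: [0.8, -0.2, -0.5]
grip_force: 59.3
eef_pos: [522.2, 23.4, 125.4]
force: [0.2, 0.1, -0.7]
grip_force: 59.3
eef_pos: [522.3, 28.5, 125.4]
force: [-1.0, 0.4, -0.9]
grip_force: 59.3
```

```bash
python3 -m jog '[{"tx":12,"ty":0,"tz":0,"ax":0,"ay":0,"az":0,"jaw":1},{"tx":12,"ty":0,"tz":0,"ax":0,"ay":0,"az":0,"jaw":1},{"tx":12,"ty":0,"tz":0,"ax":0,"ay":0,"az":0,"jaw":1},{"tx":12,"ty":0,"tz":0,"ax":0,"ay":0,"az":0,"jaw":1}]' | grep -E "pos|force:"
python3 -m jog '[{"tx":12,"ty":0,"tz":0,"ax":0,"ay":0,"az":0,"jaw":1},{"tx":12,"ty":0,"tz":0,"ax":0,"ay":0,"az":0,"jaw":1},{"tx":12,"ty":0,"tz":0,"ax":0,"ay":0,"az":0,"jaw":1},{"tx":12,"ty":0,"tz":0,"ax":0,"ay":0,"az":0,"jaw":1}]' | grep -E "pos|force:"
python3 -m jog '[{"tx":4,"ty":0,"tz":0,"ax":0,"ay":0,"az":0,"jaw":1},{"tx":2,"ty":0,"tz":0,"ax":0,"ay":0,"az":0,"jaw":1}]' | grep -E "pos|force:"
python3 -m jog '[{"tx":1,"ty":0,"tz":0,"ax":0,"ay":0,"az":0,"jaw":1},{"tx":1,"ty":0,"tz":0,"ax":0,"ay":0,"az":0,"jaw":1}]' | grep -E "pos|force:"
python3 -m jog '[{"tx":0.7,"ty":0,"tz":0,"ax":0,"ay":0,"az":0,"jaw":1}]' | grep -E "pos|force:"
python3 -m jog '[{"tx":0.7,"ty":0,"tz":0,"ax":0,"ay":0,"az":0,"jaw":1}]' | grep -E "pos|force:"
```

```text
eef_pos: [523.7, 77.1, 125.4]
force: [0.4, 0.1, -0.6]
grip_force: 59.3
eef_pos: [525.2, 124.9, 125.4]
force: [0.1, 1.3, -0.1]
grip_force: 59.3
eef_pos: [525.4, 130.3, 125.4]
force: [0.1, -0.5, -1.1]
grip_force: 59.3
eef_pos: [525.4, 131.9, 125.4]
force: [0.1, 0.2, -0.1]
grip_force: 59.3
eef_pos: [525.5, 132.7, 125.4]
force: [0.5, -0.3, -0.3]
grip_force: 59.3
eef_pos: [525.5, 133.5, 125.4]
force: [-0.8, -0.2, -1.0]
grip_force: 59.3
```

```bash
python3 -m jog '[{"tx":0.7,"ty":0,"tz":0,"ax":0,"ay":0,"az":0,"jaw":1},{"tx":0.7,"ty":0,"tz":0,"ax":0,"ay":0,"az":0,"jaw":1}]' | grep -E "pos|force:"
python3 -m jog '[{"tx":0.5,"ty":0,"tz":0,"ax":0,"ay":0,"az":0,"jaw":1}]' | grep -E "pos|force:"
python3 -m jog '[{"tx":0.5,"ty":0,"tz":0,"ax":0,"ay":0,"az":0,"jaw":1}]' | grep -E "pos|force:"
python3 -m jog '[{"tx":0.5,"ty":0,"tz":0,"ax":0,"ay":0,"az":0,"jaw":1}]' | grep -E "pos|force:"
python3 -m jog '[{"tx":0.5,"ty":0,"tz":0,"ax":0,"ay":0,"az":0,"jaw":1}]' | grep -E "pos|force:"
python3 -m jog '[{"tx":0.4,"ty":0,"tz":0,"ax":0,"ay":0,"az":0,"jaw":1}]' | grep -E "pos|force:"
```

```text
eef_pos: [525.5, 135.0, 125.4]
force: [-0.5, -0.2, -0.3]
grip_force: 59.3
eef_pos: [525.5, 135.5, 125.4]
force: [-0.3, -0.4, -0.1]
grip_force: 59.3
eef_pos: [525.5, 136.0, 125.4]
force: [-0.2, -0.1, -0.1]
grip_force: 59.3
eef_pos: [525.5, 136.3, 125.4]
force: [0.3, -3.1, -0.1]
grip_force: 59.3
eef_pos: [525.5, 136.3, 125.4]
force: [-0.5, -7.0, -1.2]
grip_force: 59.3
eef_pos: [525.6, 136.4, 125.4]
force: [-1.0, -8.4, -0.2]
grip_force: 59.3
```

```bash
python3 -m jog '[{"tx":-0.8,"ty":0,"tz":0,"ax":0,"ay":0,"az":0,"jaw":1},{"tx":0,"ty":0,"tz":0,"ax":0,"ay":0,"az":0,"jaw":-1},{"tx":0,"ty":0,"tz":0,"ax":0,"ay":0,"az":0,"jaw":-1},{"tx":0,"ty":0,"tz":0,"ax":0,"ay":0,"az":0,"jaw":-1}]'
python3 -m jog '[{"tx":0,"ty":0,"tz":-20,"ax":0,"ay":0,"az":0,"jaw":-1},{"tx":0,"ty":0,"tz":-45,"ax":0,"ay":0,"az":0,"jaw":-1},{"tx":-45,"ty":-7,"tz":-10,"ax":0,"ay":0,"az":0,"jaw":-1},{"tx":-50,"ty":-7.5,"tz":0,"ax":0,"ay":0,"az":0,"jaw":-1},{"tx":-50,"ty":-7.5,"tz":0,"ax":0,"ay":0,"az":0,"jaw":-1}]'
python3 -m jog '[{"tx":-50,"ty":-7.5,"tz":0,"ax":0,"ay":0,"az":0,"jaw":-1},{"tx":-50,"ty":-7.5,"tz":0,"ax":0,"ay":0,"az":0,"jaw":-1},{"tx":-50,"ty":-7.5,"tz":0,"ax":0,"ay":0,"az":0,"jaw":-1},{"tx":-50,"ty":-7.5,"tz":0,"ax":0,"ay":0,"az":0,"jaw":-1},{"tx":-50,"ty":-7.5,"tz":0,"ax":0,"ay":0,"az":0,"jaw":-1}]'
python3 -m jog '[{"tx":-50,"ty":-7.5,"tz":20,"ax":0,"ay":0,"az":0,"jaw":-1},{"tx":-50,"ty":-7.5,"tz":25,"ax":0,"ay":0,"az":0,"jaw":-1},{"tx":0,"ty":0,"tz":20,"ax":0,"ay":0,"az":0.125,"jaw":-1},{"tx":0,"ty":0,"tz":0,"ax":0,"ay":0,"az":0.125,"jaw":-1},{"tx":0,"ty":0,"tz":0,"ax":0,"ay":0,"az":0,"jaw":-1}]'
python3 - <<'E'
from held import *
st(); T=tool(); c=shot("wrist"); save(c,"w7.png")
p=cloud(c).reshape(-1,3); p=p[c["depth"].ravel()>0]; 
for z0 in (20,25,27):
    q=p[(np.hypot(p[:,0]-435,p[:,1]+356)<26)&(p[:,2]>z0)&(p[:,2]<38)]; t=(q-T[:3,3])@T[:3,:3]
    print(z0,len(q),q.mean(0),"tool",np.percentile(t,1,0),np.percentile(t,99,0),cv2.minAreaRect(t[:,:2].astype(np.float32)))
for n,z in [("cap",15),("cap_face",15)]:
    print(n,[(x["conf"],x["centre"],(ptz(c,*x["centre"],z)-T[:3,3])@T[:3,:3]) for x in place_of(n,"wrist")[:3]])
st()
E
```

```text
time_s: 19.32
eef_pos: [525.5, 136.7, 125.4]
ee_rot: [-0.0, 0.718, 0.696, 0.0]
force: [-0.4, 0.1, 0.9]
grip_width: 0.93
grip_force: 0.0
time_s: 19.95
eef_pos: [498.8, -9.0, 200.6]
ee_rot: [0.0, 0.717, 0.697, 0.0]
force: [0.7, -0.6, -0.1]
grip_width: 1.006
grip_force: 0.0
time_s: 20.58
eef_pos: [453.8, -258.0, 200.5]
ee_rot: [0.0, 0.718, 0.696, 0.0]
force: [-0.0, -0.7, -0.3]
grip_width: 1.001
grip_force: 0.0
time_s: 21.2
eef_pos: [436.3, -356.0, 135.3]
ee_rot: [-0.0, 0.799, 0.602, 0.0]
force: [0.0, 0.9, -0.2]
grip_width: 1.003
grip_force: 0.0
t 21.2 tcp [ 436.3 -356.   135.3] phi -15.99 z [ 0.  0. -1.] F [ 0.03  0.85 -0.24] grip 1.003 0.0
20 649 [ 435.17 -354.44   27.39] tool [ -9.97 -16.03 103.8 ] [  9.85  12.66 114.14] ((-0.1871051788330078, -1.3481006622314453), (29.74614906311035, 20.56781578063965), 89.73302459716797)
25 481 [ 435.13 -354.6    28.91] tool [ -9.87 -12.95 103.56] [  9.75   9.59 110.1 ] ((-0.10597038269042969, -1.2875642776489258), (23.637313842773438, 19.942564010620117), 89.36811065673828)
27 381 [ 435.36 -354.57   29.62] tool [ -9.4  -11.01 103.53] [  9.78   8.53 108.25] ((0.12552261352539062, -1.3088293075561523), (19.800899505615234, 19.484153747558594), 89.39134216308594)
cap [(0.92, [347.5, 126.1], array([ 63.1 ,  25.35, 120.33])), (0.76, [318.8, 192.1], array([  0.66,  -0.96, 120.32]))]
cap_face [(0.85, [354.4, 126.7], array([ 62.56,  31.68, 120.33])), (0.6, [318.3, 180.4], array([ 12.35,  -1.43, 120.32]))]
t 21.35 tcp [ 436.4 -356.   135.7] phi -15.9 z [ 0. -0. -1.] F [0.44 0.33 0.23] grip 1.002 0.0
```

View pics/w7.png

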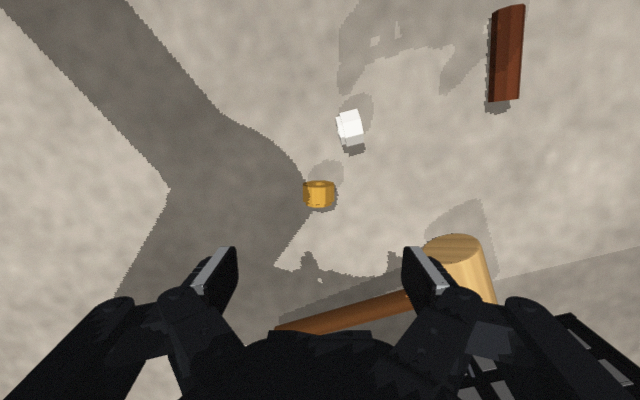

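The brass cap is at (319,193) with its stepped end toward me and its flat face forward, square to the tool. The white look-alike is at (349,127). I'll grasp the brass one.

```bash
python3 -m jog '[{"tx":-2.5,"ty":-1.2,"tz":45,"ax":0,"ay":0,"az":0,"jaw":-1},{"tx":0,"ty":0,"tz":45,"ax":0,"ay":0,"az":0,"jaw":-1},{"tx":0,"ty":0,"tz":32,"ax":0,"ay":0,"az":0,"jaw":-1},{"tx":0,"ty":0,"tz":10,"ax":0,"ay":0,"az":0,"jaw":-1},{"tx":0,"ty":0,"tz":0,"ax":0,"ay":0,"az":0,"jaw":0.5}]' 120
python3 -m jog '[{"tx":0,"ty":0,"tz":0,"ax":0,"ay":0,"az":0,"jaw":1},{"tx":0,"ty":0,"tz":0,"ax":0,"ay":0,"az":0,"jaw":1},{"tx":0,"ty":0,"tz":0,"ax":0,"ay":0,"az":0,"jaw":1},{"tx":0,"ty":0,"tz":0,"ax":0,"ay":0,"az":0,"jaw":1},{"tx":0,"ty":0,"tz":0,"ax":0,"ay":0,"az":0,"jaw":1}]' 120
python3 go.py 522 10 124.3 -1.7
```

```text
time_s: 21.98
eef_pos: [434.6, -358.3, 3.9]
ee_rot: [0.0, 0.799, 0.602, 0.0]
force: [-0.0, 0.2, 0.3]
grip_width: 0.818
grip_force: 0.0
time_s: 22.6
eef_pos: [434.9, -358.7, 5.0]
ee_rot: [0.001, 0.799, 0.602, 0.0]
force: [-0.9, 2.1, 9.1]
grip_width: 0.315
grip_force: 118.2
t 22.6 tcp [ 434.9 -358.7    5. ] phi -16.03 z [ 0.002 -0.002 -1.   ] F [-0.92  2.1   9.09] grip 0.315 118.2
shift [ 378.2  -17.9 -119.9] turn [ 0.0018  0.0016 -0.2501]
```

```bash
python3 -m jog '[{"tx":0,"ty":0,"tz":-20,"ax":0,"ay":0,"az":0,"jaw":1},{"tx":0,"ty":0,"tz":-45,"ax":0,"ay":0,"az":-0.125,"jaw":1},{"tx":0,"ty":0,"tz":-45,"ax":0,"ay":0,"az":-0.125,"jaw":1},{"tx":46,"ty":9.5,"tz":-10,"ax":0,"ay":0,"az":0,"jaw":1},{"tx":46,"ty":9.5,"tz":0,"ax":0,"ay":0,"az":0,"jaw":1}]' 120
python3 -m jog '[{"tx":46,"ty":9.5,"tz":0,"ax":0,"ay":0,"az":0,"jaw":1},{"tx":46,"ty":9.5,"tz":0,"ax":0,"ay":0,"az":0,"jaw":1},{"tx":46,"ty":9.5,"tz":0,"ax":0,"ay":0,"az":0,"jaw":1},{"tx":46,"ty":9.5,"tz":0,"ax":0,"ay":0,"az":0,"jaw":1},{"tx":46,"ty":9.5,"tz":0,"ax":0,"ay":0,"az":0,"jaw":1}]' 120
python3 -m jog '[{"tx":36,"ty":8,"tz":0,"ax":0,"ay":0,"az":0,"jaw":1},{"tx":8,"ty":1,"tz":0,"ax":0,"ay":0,"az":0,"jaw":1},{"tx":0,"ty":0,"tz":0,"ax":0,"ay":0,"az":0,"jaw":1},{"tx":0,"ty":0,"tz":0,"ax":0,"ay":0,"az":0,"jaw":1}]' 120
python3 - <<'E'
from held import *
st(); c=shot("wrist"); save(c,"w8.png"); t=held(c,-4,12,15)
T=tool()
q=t[(t[:,0]>38)&(t[:,0]<120)&(abs(t[:,1])<20)&(abs(T[2,3]-t[:,2]-136)<15)]
for a in range(38,118,4):
    k=q[(q[:,0]>=a)&(q[:,0]<a+4)]
    if len(k)>8: print("x",a,len(k),"y",np.percentile(k[:,1],[3,97]),round(np.percentile(k[:,1],[3,97]).mean(),2),"top",np.percentile(k[:,2],8))
for w in (-26.3,-25.5,-24.5,-23.5):
    m=(t[:,0]>0)&(t[:,0]<9)&(abs(t[:,1])<11.5)&(t[:,2]<w)&(t[:,2]>-29); k=t[m][:,1]; print("cap y",w,len(k),np.percentile(k,[2,98]),k.mean())
im=c["color"][100:300,220:420]; cv2.imwrite("pics/w8c.png",cv2.resize(im,(600,600),interpolation=cv2.INTER_CUBIC)[:,:,::-1])
E
```

```text
time_s: 23.22
eef_pos: [456.5, -266.0, 124.8]
ee_rot: [0.001, 0.718, 0.696, 0.0]
force: [1.1, -0.7, -1.1]
grip_width: 0.313
grip_force: 118.7
time_s: 23.85
eef_pos: [510.7, -36.7, 123.9]
ee_rot: [0.0, 0.718, 0.696, 0.0]
force: [0.8, -0.4, -1.1]
grip_width: 0.311
grip_force: 118.7
time_s: 24.35
eef_pos: [520.7, 4.4, 123.5]
ee_rot: [0.0, 0.718, 0.696, -0.0]
force: [-0.3, -0.7, -1.4]
grip_width: 0.315
grip_force: 118.7
t 24.35 tcp [520.7   4.4 123.5] phi -1.79 z [ 0. -0. -1.] F [-0.26 -0.67 -1.4 ] grip 0.315 118.7
top n 485 tz@0 -25.408913247402815 slope -0.005694839072534294 x rng [-3.37 11.91] axis tz -10.408913247402815
x 50 31 y [-1.6   3.06] 0.73 top -14.927091679129536
x 54 126 y [-2.63  3.94] 0.65 top -15.964569218709157
x 58 158 y [-3.43  4.74] 0.65 top -16.61884907825043
x 62 199 y [-3.85  5.22] 0.68 top -17.101821654987468
x 66 197 y [-3.82  5.2 ] 0.69 top -17.16882774961444
x 70 183 y [-3.36  4.65] 0.65 top -16.74049221061053
x 74 196 y [-3.42  4.67] 0.62 top -16.742138364501674
x 78 654 y [-12.44  12.73] 0.15 top -25.196408068162306
x 82 726 y [-12.96  13.15] 0.09 top -25.378349926418007
x 86 740 y [-12.74  12.95] 0.1 top -25.462405161194663
x 90 752 y [-12.64  12.76] 0.06 top -25.48985592296032
x 94 783 y [-12.99  13.09] 0.05 top -25.515421287086035
x 98 803 y [-13.13  12.94] -0.1 top -25.533548902769912
x 102 829 y [-12.73  12.86] 0.06 top -25.631787831084573
x 106 870 y [-12.97  13.07] 0.05 top -25.572602655119766
x 110 614 y [-13.25  13.27] 0.01 top -25.54163389595382
x 114 21 y [-13.59  13.65] 0.03 top -18.788982026797232
cap y -26.3 28 [-6.57  4.67] 0.034573422589483864
cap y -25.5 235 [-7.34  5.4 ] -0.9196216442921937
cap y -24.5 506 [-8.27  6.36] -0.9381079573005534
cap y -23.5 587 [-8.84  6.96] -0.970558435757079
```

View pics/w8c.png

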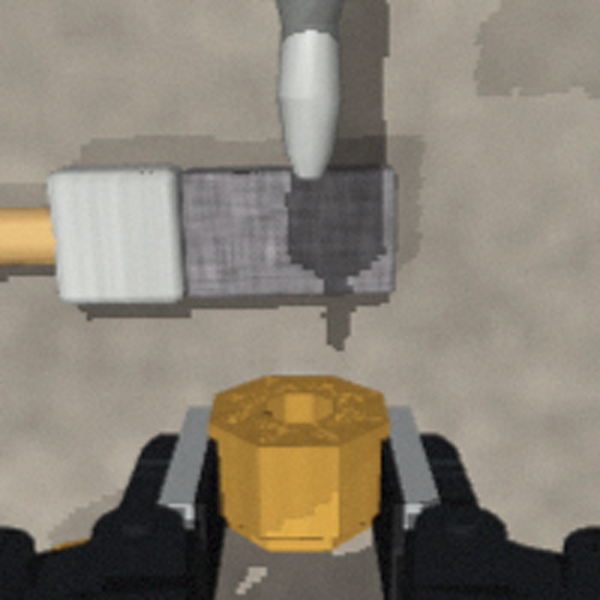

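The crop shows the cap with its flat face forward and bore at (298,408 in the crop). The tang tip is at (307,178) and is clear.

```bash
python3 -m jog '[{"tx":10,"ty":1.3,"tz":-1.5,"ax":0,"ay":0,"az":0,"jaw":1},{"tx":15,"ty":0,"tz":0,"ax":0,"ay":0,"az":0,"jaw":1},{"tx":6,"ty":0,"tz":0,"ax":0,"ay":0,"az":0,"jaw":1},{"tx":0,"ty":0,"tz":0,"ax":0,"ay":0,"az":0,"jaw":1}]' 120
python3 - <<'E'
from held import *
st(); c=shot("wrist"); t=held(c,-4,12,15); T=tool()
q=t[(t[:,0]>18)&(t[:,0]<120)&(abs(t[:,1])<9)&(abs(T[2,3]-t[:,2]-138)<6)]
for a in range(18,50,5):
    k=q[(q[:,0]>=a)&(q[:,0]<a+5)]
    if len(k)>8: print("x",a,len(k),"y",np.percentile(k[:,1],[3,97]),round(np.percentile(k[:,1],[3,97]).mean(),2),"top",np.percentile(k[:,2],8))
for w in (-25.5,-24.5,-23.5):
    m=(t[:,0]>0)&(t[:,0]<9)&(abs(t[:,1])<11.5)&(t[:,2]<w)&(t[:,2]>-29); k=t[m][:,1]; print("cap y",w,len(k),np.percentile(k,[2,98]),k.mean())
E
```

```text
time_s: 24.9
eef_pos: [523.0, 37.0, 124.9]
ee_rot: [-0.0, 0.717, 0.697, -0.0]
force: [-0.5, -0.0, -1.4]
grip_width: 0.315
grip_force: 118.7
t 24.9 tcp [523.   37.  124.9] phi -1.65 z [-0. -0. -1.] F [-0.48 -0.03 -1.37] grip 0.315 118.7
top n 466 tz@0 -25.419201416626304 slope 0.007308853197507589 x rng [-2.97 11.87] axis tz -10.419201416626304
x 18 46 y [-3.02  1.82] -0.6 top -13.761444244889637
x 23 133 y [-4.16  2.81] -0.67 top -15.033754705668908
x 28 175 y [-4.67  3.74] -0.47 top -15.670552582452691
x 33 202 y [-5.12  3.69] -0.71 top -15.782093507267975
x 38 191 y [-4.57  3.64] -0.46 top -15.377689499839683
x 43 93 y [-4.54  3.59] -0.48 top -15.717990168440467
cap y -25.5 201 [-7.3  5.4] -1.0835402066685709
cap y -24.5 497 [-7.89  5.99] -0.9248224475374156
cap y -23.5 585 [-8.87  6.91] -1.028850311287676
```

```bash
python3 -m jog '[{"tx":4,"ty":0.3,"tz":-0.2,"ax":0,"ay":0,"az":0,"jaw":1},{"tx":4,"ty":0,"tz":0,"ax":0,"ay":0,"az":0,"jaw":1},{"tx":4,"ty":0,"tz":0,"ax":0,"ay":0,"az":0,"jaw":1}]' | grep -E "pos|force:"
python3 -m jog '[{"tx":4,"ty":0,"tz":0,"ax":0,"ay":0,"az":0,"jaw":1}]' | grep -E "pos|force:"
python3 -m jog '[{"tx":3,"ty":0,"tz":0,"ax":0,"ay":0,"az":0,"jaw":1}]' | grep -E "pos|force:"
python3 -m jog '[{"tx":2,"ty":0,"tz":0,"ax":0,"ay":0,"az":0,"jaw":1}]' | grep -E "pos|force:"
python3 -m jog '[{"tx":1.5,"ty":0,"tz":0,"ax":0,"ay":0,"az":0,"jaw":1}]' | grep -E "pos|force:"
```

```text
eef_pos: [523.7, 48.7, 125.1]
force: [0.1, 0.2, -0.0]
grip_force: 118.7
eef_pos: [523.8, 52.7, 125.1]
force: [0.1, -0.3, -1.4]
grip_force: 118.7
eef_pos: [523.9, 55.7, 125.1]
force: [0.2, -0.5, -0.5]
grip_force: 118.7
eef_pos: [524.0, 57.6, 125.1]
force: [-0.3, -0.2, -1.6]
grip_force: 118.7
eef_pos: [524.0, 59.0, 125.1]
force: [0.7, 0.2, -1.9]
grip_force: 118.7
```

```bash
for i in 1; do :; done
python3 -m jog '[{"tx":1,"ty":0,"tz":0,"ax":0,"ay":0,"az":0,"jaw":1},{"tx":1,"ty":0,"tz":0,"ax":0,"ay":0,"az":0,"jaw":1}]' | grep -E "pos|force:"
python3 -m jog '[{"tx":1,"ty":0,"tz":0,"ax":0,"ay":0,"az":0,"jaw":1}]' | grep -E "pos|force:"
python3 -m jog '[{"tx":1,"ty":0,"tz":0,"ax":0,"ay":0,"az":0,"jaw":1}]' | grep -E "pos|force:"
python3 -m jog '[{"tx":0.7,"ty":0,"tz":0,"ax":0,"ay":0,"az":0,"jaw":1}]' | grep -E "pos|force:"
python3 -m jog '[{"tx":0.7,"ty":0,"tz":0,"ax":0,"ay":0,"az":0,"jaw":1}]' | grep -E "pos|force:"
python3 -m jog '[{"tx":0.7,"ty":0,"tz":0,"ax":0,"ay":0,"az":0,"jaw":1}]' | grep -E "pos|force:"
```

```text
eef_pos: [524.1, 60.9, 125.1]
force: [0.1, -0.1, -1.8]
grip_force: 118.7
eef_pos: [524.1, 61.9, 125.1]
force: [-0.3, -0.4, -0.3]
grip_force: 118.7
eef_pos: [524.1, 62.8, 125.1]
force: [0.3, -0.2, -1.7]
grip_force: 118.7
eef_pos: [524.2, 63.5, 125.1]
force: [-0.3, -2.8, -1.3]
grip_force: 118.7
eef_pos: [524.2, 64.1, 125.1]
force: [-0.7, -3.1, -1.4]
grip_force: 118.7
eef_pos: [524.2, 64.7, 125.1]
force: [-0.6, -5.0, -1.4]
grip_force: 118.8
```

Tooth resistance is starting. I continue in small steps.

```bash
python3 -m jog '[{"tx":0.7,"ty":0,"tz":0,"ax":0,"ay":0,"az":0,"jaw":1},{"tx":0.7,"ty":0,"tz":0,"ax":0,"ay":0,"az":0,"jaw":1}]' | grep -E "pos|force:"
python3 -m jog '[{"tx":0.7,"ty":0,"tz":0,"ax":0,"ay":0,"az":0,"jaw":1}]' | grep -E "pos|force:"
python3 -m jog '[{"tx":0.7,"ty":0,"tz":0,"ax":0,"ay":0,"az":0,"jaw":1}]' | grep -E "pos|force:"
python3 -m jog '[{"tx":0.7,"ty":0,"tz":0,"ax":0,"ay":0,"az":0,"jaw":1}]' | grep -E "pos|force:"
python3 -m jog '[{"tx":0.7,"ty":0,"tz":0,"ax":0,"ay":0,"az":0,"jaw":1}]' | grep -E "pos|force:"
python3 -m jog '[{"tx":0.7,"ty":0,"tz":0,"ax":0,"ay":0,"az":0,"jaw":1}]' | grep -E "pos|force:"
```

```text
eef_pos: [524.3, 65.6, 125.1]
force: [-1.5, -7.5, -2.4]
grip_force: 118.8
eef_pos: [524.3, 66.1, 125.1]
force: [-0.9, -10.0, -1.1]
grip_force: 118.8
eef_pos: [524.3, 66.4, 125.1]
force: [-1.3, -12.4, -0.5]
grip_force: 118.8
eef_pos: [524.3, 66.8, 125.1]
force: [-0.9, -13.4, -2.0]
grip_force: 118.8
eef_pos: [524.3, 67.3, 125.1]
force: [-1.9, -15.7, -1.8]
grip_force: 118.8
eef_pos: [524.3, 67.6, 125.1]
force: [-2.5, -16.7, -1.3]
grip_force: 118.8
```

```bash
python3 -m jog '[{"tx":0.5,"ty":0,"tz":0,"ax":0,"ay":0,"az":0,"jaw":1}]' | grep -E "pos|force:"
python3 -m jog '[{"tx":0.5,"ty":0,"tz":0,"ax":0,"ay":0,"az":0,"jaw":1}]' | grep -E "pos|force:"
python3 -m jog '[{"tx":0.5,"ty":0,"tz":0,"ax":0,"ay":0,"az":0,"jaw":1}]' | grep -E "pos|force:"
python3 -m jog '[{"tx":0.5,"ty":0,"tz":0,"ax":0,"ay":0,"az":0,"jaw":1}]' | grep -E "pos|force:"
```

```text
eef_pos: [524.4, 69.1, 125.1]
force: [-0.3, -0.6, -0.6]
grip_force: 118.6
eef_pos: [524.4, 69.9, 125.1]
force: [-0.7, -8.8, -2.1]
grip_force: 118.8
eef_pos: [524.5, 70.2, 125.1]
force: [-0.2, -11.2, -1.6]
grip_force: 118.8
eef_pos: [524.5, 70.4, 125.1]
force: [-2.0, -11.6, -0.8]
grip_force: 118.8
```

```bash
python3 -m jog '[{"tx":0.5,"ty":0,"tz":0,"ax":0,"ay":0,"az":0,"jaw":1}]' | grep -E "pos|force:"
python3 -m jog '[{"tx":0.5,"ty":0,"tz":0,"ax":0,"ay":0,"az":0,"jaw":1}]' | grep -E "pos|force:"
python3 -m jog '[{"tx":0.5,"ty":0,"tz":0,"ax":0,"ay":0,"az":0,"jaw":1}]' | grep -E "pos|force:"
```

```text
eef_pos: [524.5, 70.7, 125.1]
force: [-1.5, -14.3, -1.3]
grip_force: 118.8
eef_pos: [524.5, 71.2, 125.1]
force: [-0.6, -12.2, -1.1]
grip_force: 118.8
eef_pos: [524.4, 71.7, 125.0]
force: [-0.9, -14.2, -0.8]
grip_force: 118.8
```

```bash
python3 -m jog '[{"tx":0.5,"ty":0,"tz":0,"ax":0,"ay":0,"az":0,"jaw":1}]' | grep -E "pos|force:"
python3 -m jog '[{"tx":0.5,"ty":0,"tz":0,"ax":0,"ay":0,"az":0,"jaw":1}]' | grep -E "pos|force:"
python3 - <<'E'
from held import *
st(); c=shot("wrist"); T=tool(); p=cloud(c).reshape(-1,3); p=p[c["depth"].ravel()>0]; t=(p-T[:3,3])@T[:3,:3]
k=t[(abs(t[:,1]+.7)<3)&(t[:,0]>4)&(t[:,0]<24)&(t[:,2]<0)&(t[:,2]>-32)]
for a in np.arange(6,20,1):
    q=k[(k[:,0]>=a)&(k[:,0]<a+1)]
    print(a,len(q),np.percentile(q[:,2],[5,50,95]) if len(q) else "")
q=t[(abs(t[:,1])<12)&(t[:,0]>90)&(t[:,0]<130)&(abs(t[:,2]+20)<12)]
for a in range(106,128,2):
    b=q[(q[:,0]>=a)&(q[:,0]<a+2)]
    if len(b): print(a,len(b),np.percentile(b[:,1],[3,97]),np.percentile(b[:,2],5))
E
```

```text
eef_pos: [524.5, 71.8, 125.1]
force: [-2.5, -16.8, -1.3]
grip_force: 118.9
eef_pos: [524.5, 71.8, 125.1]
force: [-1.2, -20.2, -1.6]
grip_force: 118.9
t 28.7 tcp [524.5  71.8 125.1] phi -1.73 z [-0.   -0.01 -1.  ] F [ -1.23 -20.22  -1.65] grip 0.316 118.9
6 26 [-26.1  -25.3  -24.12]
7 25 [-26.35 -25.3  -24.7 ]
8 25 [-26.14 -25.46 -24.53]
9 25 [-26.16 -25.4  -24.63]
10 22 [-26.24 -25.46 -24.7 ]
11 27 [-26.25 -25.44 -24.59]
12 53 [-26.53 -24.52 -22.54]
13 23 [-23.93 -23.11 -22.51]
14 29 [-24.06 -23.33 -22.41]
15 24 [-24.05 -23.4  -22.64]
16 23 [-24.12 -23.42 -22.51]
17 28 [-24.41 -23.34 -22.08]
18 24 [-24.21 -23.28 -22.17]
19 23 [-24.5  -23.4  -22.74]
106 373 [-11.16  11.16] -24.702133754840446
108 357 [-11.12  10.77] -24.802340228799423
110 386 [-11.07  11.1 ] -24.694575421757
112 207 [-11.5   11.67] -24.092969340472177
114 15 [-11.91  11.8 ] -18.79503720210043
```

The force rose steeply with no travel (14 to 20 N at y = 71.8), and the depth profile runs from cap to wood with no gap. I'll unload, release, lift and check.

```bash
python3 -m jog '[{"tx":-1.2,"ty":0,"tz":0,"ax":0,"ay":0,"az":0,"jaw":1},{"tx":-1.2,"ty":0,"tz":0,"ax":0,"ay":0,"az":0,"jaw":1}]' | grep -E "pos|force:"
python3 -m jog '[{"tx":0,"ty":0,"tz":0,"ax":0,"ay":0,"az":0,"jaw":-1},{"tx":0,"ty":0,"tz":0,"ax":0,"ay":0,"az":0,"jaw":-1},{"tx":0,"ty":0,"tz":0,"ax":0,"ay":0,"az":0,"jaw":-1},{"tx":0,"ty":0,"tz":0,"ax":0,"ay":0,"az":0,"jaw":-1}]'
python3 -m jog '[{"tx":0,"ty":0,"tz":-15,"ax":0,"ay":0,"az":0,"jaw":-1},{"tx":0,"ty":0,"tz":-35,"ax":0,"ay":0,"az":0,"jaw":-1},{"tx":0,"ty":0,"tz":-35,"ax":0,"ay":0,"az":0,"jaw":-1},{"tx":0,"ty":0,"tz":0,"ax":0,"ay":0,"az":0,"jaw":-1},{"tx":0,"ty":0,"tz":0,"ax":0,"ay":0,"az":0,"jaw":-1}]'
python3 - <<'E'
from held import *
st(); c=shot("wrist"); save(c,"w9.png"); T=tool(); P=cloud(c); p=P.reshape(-1,3); ok=c["depth"].ravel()>0
hs=cv2.cvtColor(c["color"],cv2.COLOR_RGB2HSV).reshape(-1,3)
t=(p-np.array([524.5,71.8,125.1]))@T[:3,:3]
m=ok&(abs(t[:,1]+.7)<3)&(t[:,2]<-8)&(t[:,2]>-32)
for a in list(range(-22,-6,2))+list(np.arange(-10,18,1.))+list(range(104,145,2)):
    w=2 if a<-10 or a>100 else 1
    k=m&(t[:,0]>=a)&(t[:,0]<a+w)
    if k.sum(): print(a,k.sum(),"z",np.percentile(t[k][:,2],[10,50,90]),"hsv",np.median(hs[k],0))
E
```

```text
eef_pos: [524.4, 71.7, 125.1]
force: [-0.4, -1.1, -2.2]
grip_force: 118.6
time_s: 29.5
eef_pos: [524.5, 72.2, 125.2]
ee_rot: [0.0, 0.718, 0.696, 0.0]
force: [-0.4, -0.4, -0.6]
grip_width: 0.998
grip_force: 0.0
time_s: 30.12
eef_pos: [524.2, 72.1, 210.0]
ee_rot: [-0.0, 0.718, 0.696, -0.0]
force: [-0.0, 0.1, -0.6]
grip_width: 0.992
grip_force: 0.0
t 30.12 tcp [524.2  72.1 210. ] phi -1.72 z [-0.  0. -1.] F [-0.03  0.12 -0.55] grip 0.992 0.0
-16 6 z [-13.17 -12.57 -11.69] hsv [ 40.   5. 152.]
-14 10 z [-13.58 -12.73 -12.12] hsv [ 30.    4.5 165.5]
-12 9 z [-14.44 -13.94 -13.11] hsv [ 19.  95. 157.]
-7.0 10 z [-24.26 -23.03 -22.62] hsv [ 19.5 170.  213. ]
-6.0 11 z [-23.44 -23.12 -22.5 ] hsv [ 20. 171. 213.]
-4.0 7 z [-26.08 -25.96 -25.16] hsv [ 19. 170. 217.]
-3.0 10 z [-25.84 -24.79 -24.48] hsv [ 20.  168.5 218. ]
-2.0 9 z [-25.54 -25.13 -24.64] hsv [ 20. 170. 215.]
-1.0 7 z [-25.49 -25.4  -24.64] hsv [ 19. 169. 219.]
0.0 9 z [-26.18 -25.91 -25.43] hsv [ 20. 171. 217.]
1.0 9 z [-26.38 -25.65 -24.54] hsv [ 20. 169. 217.]
2.0 9 z [-26.2  -24.99 -24.13] hsv [ 20. 170. 219.]
3.0 7 z [-25.8
[... 1175 characters left out ...]
38. ]
118 33 z [-24.08 -23.12 -22.43] hsv [ 22. 162. 239.]
120 29 z [-24.23 -23.15 -21.9 ] hsv [ 22. 161. 240.]
122 31 z [-23.81 -23.13 -22.56] hsv [ 22. 161. 240.]
124 30 z [-23.87 -22.8  -21.99] hsv [ 22. 160. 242.]
126 31 z [-24.31 -23.13 -22.2 ] hsv [ 22. 159. 242.]
128 34 z [-24.65 -23.   -22.25] hsv [ 22.  158.5 243. ]
130 31 z [-23.91 -23.1  -22.34] hsv [ 22. 158. 243.]
132 32 z [-24.06 -23.42 -22.1 ] hsv [ 23. 159. 245.]
134 33 z [-23.94 -23.18 -22.28] hsv [ 23. 158. 245.]
136 33 z [-24.1  -23.2  -22.05] hsv [ 23. 158. 244.]
138 16 z [-23.91 -23.01 -21.56] hsv [ 19.  166.5 142.5]
140 36 z [-21.6  -20.49 -19.79] hsv [112.  26.  50.]
142 24 z [-21.01 -20.49 -19.65] hsv [120.  26.  50.]
```

```bash
python3 -c "
from rig import finish_job; print(finish_job())"
```

```text
the job is handed in; nothing more can be done
None
```

I put the ferrule, the long handle and the brass cap on the tang, seated tight against the shoulder with no gap in the depth profile, released them and handed the job in at about 30 s; the verdict wasn't shown.

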